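# Mix wooden beads for an assortment

### The job

Push the tray of beads flush into the corner stop, against both bars. With the stick from the pot, reach in under the clear guard without hitting it and stir until two or three of the four round beads lie in the tray's right half and two or three square ones in its left half. Stand the stick back in the pot, foot down, leaving the tray flush and all beads in it; keep the gripper off the beads, never lift the tray, and do not disturb the bottles.

Things in the scene. Friction and masses are not known exactly. Their poses are not given: they have to be found in the camera images.
- stop: Low L-shaped aluminium corner stop fixed to the table: two bars 24 mm high and 16 mm thick. Its origin is the inner corner where the bars meet, on the table. Its x axis points away from the robot, y to the left: the left bar lies at y = 0 to 16 mm and runs from x = -210 to 16 mm; the far bar lies at x = 0 to 16 mm and runs from y = -170 to 0.
- guard: Clear flat plastic guard with a steel edge on its right, on two posts that stand behind the left bar of the stop. Same origin and axes as the stop. The panel is level, its underside 154 mm over the table and its top at 166 mm; it covers y = -74 to 34 mm, x = -165 to 25 mm. Posts 12 mm thick at y = 26, x = 10 and -150 mm. Open to the right.
- tray: Loose open steel tray, 210 (x) by 170 (y) by 40 mm high, walls and floor 5 mm thick, about 0.7 kg, holding eight beads. Origin: centre of its underside; x points away from the robot, y to the left, roughly. Its left half is y > 0, its right half y < 0. Once home, the guard hangs over y > 11, x > -60 mm of it.
- tray_corner (a point): The far left outer corner of the tray, at its underside (x = 105, y = 85 mm in the tray's frame); it meets the origin of the stop when the tray is home.
- stick: Loose wooden stirring stick, round, 200 mm long: shaft 18 mm thick, thicker foot 24 mm thick over its lowest 36 mm. About 60 g. Origin: the centre of its foot's end; z runs along it towards the top. It starts foot down in the pot, leaning about 30 degrees with its top roughly to the right.
- stick_top (a point): The centre of the stick's top end.
- pot: Open round steel pot fixed to the table, 80 mm across and 90 mm high, walls and floor 4 mm thick (72 mm wide inside), in which the stick leans. Origin: the centre of its underside.
- round0_mid (a point): The middle of a loose round wooden bead: a drum 34 mm across and 24 mm high, 16 g. The four round beads start standing in a row in the tray's left half.
- round1_mid (a point): The middle of a loose round wooden bead: a drum 34 mm across and 24 mm high, 16 g. The four round beads start standing in a row in the tray's left half.
- round2_mid (a point): The middle of a loose round wooden bead: a drum 34 mm across and 24 mm high, 16 g. The four round beads start standing in a row in the tray's left half.
- round3_mid (a point): The middle of a loose round wooden bead: a drum 34 mm across and 24 mm high, 16 g. The four round beads start standing in a row in the tray's left half.
- square0_mid (a point): The middle of a loose square wooden bead: a cube of 26 mm, 13 g. The four square beads start in a row in the tray's right half.
- square1_mid (a point): The middle of a loose square wooden bead: a cube of 26 mm, 13 g. The four square beads start in a row in the tray's right half.
- square2_mid (a point): The middle of a loose square wooden bead: a cube of 26 mm, 13 g. The four square beads start in a row in the tray's right half.
- square3_mid (a point): The middle of a loose square wooden bead: a cube of 26 mm, 13 g. The four square beads start in a row in the tray's right half.
- can: Bystander: closed can, 72 mm across, 85 mm high, fixed; it may stand in either place beside the pot. Origin: the centre of its underside.
- bottle_a: Bystander: loose black bottle, 64 mm across and 115 mm high, to the right of the stop. Origin: centre of its underside.
- bottle_b: Bystander: loose black bottle with a steel cap, 64 mm across and 115 mm high, to the right of the stop. Origin: centre of its underside.
Mind the look-alikes: they are no part of the job. What is meant by the stick is not orange, and is the larger of those in its own colour.

How it is judged:
On the way, in this order (a step that is already met when the one before it is completed fails the run):
1. the tray lies flush in the corner stop (x of tray_corner in the frame of stop above -0.004 m and y of tray_corner in the frame of stop above -0.004 m and angle between the x axis of tray and the x axis of stop, either way round below 0.03 rad and angle between tray's own z axis and vertical below 0.03 rad and height (world z) of tray below 0.005 m), for 0.3 s.
2. the stick's foot is down among the beads in the left half of the tray, under the guard (y of stick in the frame of tray between 0.03 and 0.08 m and x of stick in the frame of tray between -0.1 and 0.1 m and z of stick in the frame of tray below 0.03 m), for 0.05 s.
3. the beads are mixed: at least two round ones in the right half and at least one in the left half, at least two square ones in the left half and at least one in the right half, all in the tray ((y of each of round0_mid, round1_mid in the frame of tray below 0 m or y of each of round0_mid, round2_mid in the frame of tray below 0 m or y of each of round0_mid, round3_mid in the frame of tray below 0 m or y of each of round1_mid, round2_mid in the frame of tray below 0 m or y of each of round1_mid, round3_mid in the frame of tray below 0 m or y of each of round2_mid, round3_mid in the frame of tray below 0 m) and y of any of round0_mid, round1_mid, round2_mid, round3_mid in the frame of tray above 0 m and (y of each of square0_mid, square1_mid in the frame of tray above 0 m or y of each of square0_mid, square2_mid in the frame of tray above 0 m or y of each of square0_mid, square3_mid in the frame of tray above 0 m or y of each of square1_mid, square2_mid in the frame of tray above 0 m or y of each of square1_mid, square3_mid in the frame of tray above 0 m or y of each of square2_mid, square3_mid in the frame of tray above 0 m) and y of any of square0_mid, square1_mid, square2_mid, square3_mid in the frame of tray below 0 m and z of round0_mid in the frame of tray between 0 and 0.06 m and y of round0_mid in the frame of tray between -0.085 and 0.085 m and x of round0_mid in the frame of tray between -0.105 and 0.105 m and z of round1_mid in the frame of tray between 0 and 0.06 m and y of round1_mid in the frame of tray between -0.085 and 0.085 m and x of round1_mid in the frame of tray between -0.105 and 0.105 m and z of round2_mid in the frame of tray between 0 and 0.06 m and y of round2_mid in the frame of tray between -0.085 and 0.085 m and x of round2_mid in the frame of tray between -0.105 and 0.105 m and z of round3_mid in the frame of tray between 0 and 0.06 m and y of round3_mid in the frame of tray between -0.085 and 0.085 m and x of round3_mid in the frame of tray between -0.105 and 0.105 m and z of square0_mid in the frame of tray between 0 and 0.06 m and y of square0_mid in the frame of tray between -0.085 and 0.085 m and x of square0_mid in the frame of tray between -0.105 and 0.105 m and z of square1_mid in the frame of tray between 0 and 0.06 m and y of square1_mid in the frame of tray between -0.085 and 0.085 m and x of square1_mid in the frame of tray between -0.105 and 0.105 m and z of square2_mid in the frame of tray between 0 and 0.06 m and y of square2_mid in the frame of tray between -0.085 and 0.085 m and x of square2_mid in the frame of tray between -0.105 and 0.105 m and z of square3_mid in the frame of tray between 0 and 0.06 m and y of square3_mid in the frame of tray between -0.085 and 0.085 m and x of square3_mid in the frame of tray between -0.105 and 0.105 m), for 0.3 s.
At the end, for the whole second after the job is handed in: Tray flat, within 4 mm of both bars and 1.7 degrees; 2 or 3 round beads (middles) in its right half, 2 or 3 square ones in its left half, all 8 inside and at rest; stick at rest in the pot, foot down (foot end inside the walls, under 30 mm high), leaning under 51 degrees (all of step 1 and all of step 3 and horizontal distance between stick and pot below 0.036 m and height (world z) of stick below 0.03 m and angle between stick's own z axis and vertical below 0.9 rad and linear speed of each of stick, round0, round1, round2, round3, square0, square1, square2, square3 below 0.02 m/s); the robot touches nothing.
It fails at once if the gripper touches a bead (contact force between the fingers and round0 above 0.5 N or contact force between the fingers and round1 above 0.5 N or contact force between the fingers and round2 above 0.5 N or contact force between the fingers and round3 above 0.5 N or contact force between the fingers and square0 above 0.5 N or contact force between the fingers and square1 above 0.5 N or contact force between the fingers and square2 above 0.5 N or contact force between the fingers and square3 above 0.5 N).
It fails at once if the guard is hit with more than 5 N (contact force between guard and anything else above 5 N).
It fails at once if the tray is lifted more than 20 mm (height (world z) of tray above 0.02 m).
It fails at once if a bottle is moved more than 20 mm (distance of any of bottle_a, bottle_b from where it was at the start of the episode above 0.02 m).
It also fails if it takes over 72 s, if anything falls off the work surface, if the arm or the gripper's body presses on something with over 40 N, if the wrist force passes 120 N, or if a joint passes its speed limit or range.

### The arm

A 7-joint arm with a two-finger parallel gripper is mounted at the origin on the work surface. World frame = base frame: x ahead of the robot, y to its left, z up, the work surface at z = 0. Lengths are in m, angles in rad, forces in N, time in s.
With the tool pointing down it reaches from about 0.4 to 0.85 m from the base axis. Payload 10.4 kg.
Tool frame: the origin (TCP) lies at the very end of the fingers, on their centre line; the grasp point (between the pads) lies 19 mm behind it (manip.grip_point_offset is the distance from the TCP to the grasp point, in m); z points along the fingers, y is the line along which they close (so a half turn about z gives the same grasp; the last joint's range is limited). The gripper opens to 85 mm and grips with 20 to 120 N. Pads are 22 mm wide; open, the fingers measure 114 mm over their backs; the gripper's body (76 mm by 85 mm) begins 54 mm behind the grasp point. The pads swing forward as they close: fully open they stand 13 mm farther back than shut.
Start: joints at [-1.296, 0.332, -0.065, 1.46, 0.022, 1.35, -0.088], TCP at [0.183, 0.598, 0.231] pointing down, gripper open.
Joint ranges: [-2.6, 2.6], [-0.5, 2.12], [-1.47, 1.34], [0.16, 2.42], [-1.27, 4.41], [0.06, 2.06], [-2.6, 2.6]. Speed limits (rad/s): [2.22, 2.22, 2.79, 2.79, 3.14, 3.14, 3.14].

### API

Orientations are given as a unit quaternion [x, y, z, w].
In Python, from workcell import manip gives the robot as it stands. The module is installed in compiled form; this text tells all that it offers.
- The arm moves only by the tool step_arm, never from a script. Its argument "moves" is a list of rows, each a list of 7 numbers: the closure, from 0 (fully open) to 1 (shut), then the shift along the world's x, y, z in mm, then the turn, a rotation vector about the world's x, y, z in rad. In form: [[grip, tx, ty, tz, ax, ay, az], ...]. A call has 1 to 10 rows; each row is the pose to reach, as a shift and turn from the pose commanded when the call began; what a row does not reach only later rows make up. A row lasts 1/10 s, in which the tool goes at most 50 mm and 8.59 degrees, less where a joint would pass 70% of its speed; a pose out of reach is approached as far as the arm can. A call with a gripper value outside its range is refused whole. The fingers move at their own pace and stop on an object; "grip_force" is the grip in N (left out, the last holds). Time passes only in rows, so rows that repeat a pose let the fingers close. It gives the time, the measured TCP pose, the force, the opening and the grip force at its end, in the units of the state.
- manip.get_obs(): the state, without advancing time (a new reading comes with each control period).
- manip.camera(name): name is "scene" or "top"; returns a dict with "image" (400x640x3 uint8, blue, green, red), "K" (3x3 intrinsics, pixels), "rvec" (rotation vector, rad) and "tvec" (3), from world to camera coordinates, as OpenCV has them. Camera axes: x right, y down, z forward; pixel columns grow to the right and rows downward; lengths in m; the calibration is good to about 2 mm. A picture is of the moment at which its call begins. There is no depth.
- manip.hand_in(): hands the job in; it is judged then, once.
The state is a dict: "clock": time; "joint_pos": joint angles; "joint_velocities": joint speeds; "tau": joint torques, N m; "position": TCP position; "ee_rot": TCP orientation; "ft_force": force on the tool from outside, world axes, zero at the start; "torque": the same for the moment, N m; "grip_width": opening from 0.0 (shut) to 1.0 (fully open); "grasp_force": force on a finger pad.
Only numpy, scipy, OpenCV 4.12 (cv2) and the standard library are available. Lean on these libraries where they do the work, as an engineer would, in place of code of your own. Each camera call takes 0.05 s, during which the arm holds its last target. There are 200 camera calls.

## Working session

There is one attempt and no reset: what is moved stays moved. The work goes in short steps, Python scripts to look and compute and a tool call to move; the robot and the scene stay as the last step left them, time stands still between calls to the robot, and variables do not carry over. Pictures are saved under pics/ and viewed, at most 10 in all, crops included, and the job is handed in when it is done.

Besides the shell and the picture viewer there is one more tool, called after "Request:" as name(argument=value, ...), one argument or row to a line, values as JSON. step_arm: Moves the arm, as the interface text tells. Its arguments: {"type":"object","properties":{"moves":{"type":"array","items":{"type":"array","items":{"type":"number"}}},"grip_force":{"type":"number"}},"required":["moves"]}

```bash
mkdir -p pics; cat > h.py <<'E'
import numpy as np, cv2
from workcell import manip
def cam(n):
    c=manip.camera(n); c['R']=cv2.Rodrigues(np.array(c['rvec'],float))[0]; c['t']=np.array(c['tvec'],float).ravel(); c['K']=np.array(c['K'],float); return c
def ray(c,uv):
    d=c['R'].T@(np.linalg.inv(c['K'])@np.array([uv[0],uv[1],1.])); return -c['R'].T@c['t'],d
def onz(c,uv,z):
    o,d=ray(c,uv); return o+d*(z-o[2])/d[2]
def proj(c,P):
    p=c['R']@np.array(P,float)+c['t']; p=c['K']@p; return p[:2]/p[2]
def tri(c1,u1,c2,u2):
    A=[];b=[]
    for c,u in((c1,u1),(c2,u2)):
        o,d=ray(c,u); d=d/np.linalg.norm(d); M=np.eye(3)-np.outer(d,d); A.append(M); b.append(M@o)
    return np.linalg.lstsq(np.vstack(A),np.hstack(b),rcond=None)[0]
E
python3 - <<'E'
from h import *
for n in('scene','top'):
    c=cam(n); cv2.imwrite(f'pics/{n}0.png',c['image']); print(n,-c['R'].T@c['t'],c['K'][0,0],c['R'][2])
o=manip.get_obs(); print({k:np.round(v,3) for k,v in o.items()}, manip.grip_point_offset)
E
```

```text
scene [ 1.26313341 -0.03208629  0.88048627] 468.5795571319808 [-0.7189636  -0.05257379 -0.69305652]
top [ 0.21683167 -0.10173596  1.34448359] 467.2996630534069 [ 0.21977653  0.01675143 -0.97540641]
{'clock': np.float64(0.1), 'joint_pos': array([-1.296,  0.333, -0.065,  1.461,  0.022,  1.35 , -0.089]), 'joint_velocities': array([ 0.001, -0.002,  0.001, -0.003, -0.   , -0.001, -0.001]), 'tau': array([ 1.0000e-03, -6.2675e+01,  4.9000e-02, -3.9243e+01,  1.6000e-02,
        7.0000e-03, -0.0000e+00]), 'position': array([0.183, 0.597, 0.231]), 'ee_rot': array([ 0.148,  0.989, -0.001, -0.   ]), 'ft_force': array([ 0.929, -0.199,  0.469]), 'torque': array([0.017, 0.037, 0.002]), 'grasp_force': np.float64(0.0), 'grip_width': np.float64(0.997)} 0.0187
```

View pics/scene0.png

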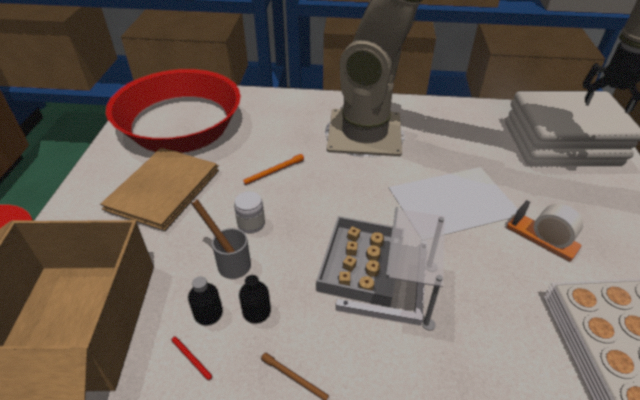

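View pics/top0.png

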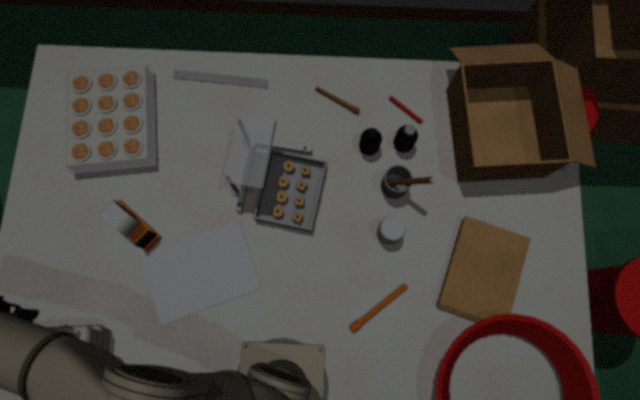

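The scene view shows the tray at about (360,255), the guard at (420,245), the pot with the leaning stick at (225,240), the can at (250,210) and the bottles at (206,300) and (255,298). In the top view the tray is at (292,190), the pot at (397,182), the bottles at (371,141) and (405,138), and the can at (391,230).

Stick candidates in the top view are the orange one at (378,308), the brown one lying at (337,100), the red one at (405,109), and the brown one in the pot at (410,181). The one in the pot fits, since it is brown, larger and in the pot. I'll confirm it with an enlarged crop.

```bash
python3 - <<'E'
from h import *
a=cv2.imread('pics/top0.png')[100:250,215:445]; b=cv2.imread('pics/scene0.png')[190:335,180:450]
g=lambda i:np.clip(i.astype(float)*1.5,0,255).astype(np.uint8)
a=cv2.resize(g(a),None,fx=2.6,fy=2.0*1.0,interpolation=cv2.INTER_CUBIC) if 0 else cv2.resize(g(a),(460,300),interpolation=cv2.INTER_CUBIC)
b=cv2.resize(g(b),(540,290),interpolation=cv2.INTER_CUBIC)
o=np.zeros((590,540,3),np.uint8); o[:300,:460]=a; o[300:590]=b
cv2.imwrite('pics/crop1.png',o)
E
```

```text
(no output)
```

View pics/crop1.png

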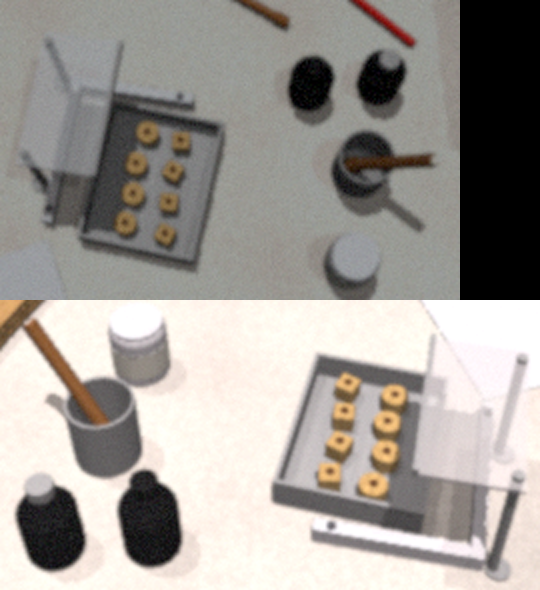

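The crop shows that the stick in the pot is brown and long, with its foot hidden in the pot and its top to the right at top px (431,180). The tray is rotated a few degrees and sits a short way from both bars.

```bash
cat > meas.py <<'E'
from h import *
def beads(c,tag=''):
    im=c['image']; hsv=cv2.cvtColor(cv2.GaussianBlur(im,(3,3),0),cv2.COLOR_BGR2HSV)
    m=cv2.inRange(hsv,(10,90,70),(28,255,255)); n,l,s,ce=cv2.connectedComponentsWithStats(m)
    return [(ce[i],s[i,4],onz(c,ce[i],0.03)) for i in range(1,n) if 15<s[i,4]<400]
E
python3 - <<'E'
from meas import *
t={};
for n in('top','scene'): t[n]=cam(n)
T,S=t['top'],t['scene']
f=lambda p:(215+p[0]/2,100+p[1]/2)
g=lambda p:(180+p[0]/2,190+(p[1]-300)/2)
pr=lambda n,v:print(n,np.round(v,4))
pr('tray rim fr',onz(T,f((223,125)),.04)); pr('nr',onz(T,f((195,262)),.04)); pr('nl',onz(T,f((83,240)),.04)); pr('fl?',onz(T,f((113,105)),.04))
pr('S tray nr',onz(S,g((320,356)),.04)); pr('S fr',onz(S,g((273,488)),.04)); 
pr('bar fr',onz(T,f((193,95)),.024)); pr('bar inner r',onz(T,f((192,104)),.024)); pr('leftbar near outer',onz(T,f((44,219)),.024)); pr('leftbar near inner',onz(T,f((54,221)),.024))
pr('S bar far r',onz(S,g((313,522)),.024)); pr('S bar in r',onz(S,g((314,519)),.024)); pr('S bar far l',onz(S,g((483,555)),.024))
pr('post top far S/T',tri(S,g((518,478)),T,f((120,43)))); pr('post near',tri(S,g((523,357)),T,f((47,40))))
pr('sticktop',tri(S,g((33,322)),T,f((432,159))))
pr('pot rim S/T',(onz(S,g((104,408)),.09),onz(T,f((362,164)),.09)))
pr('can',(onz(S,g((138,325)),.085),onz(T,f((354,259)),.085)))
pr('ba base top',(onz(T,f((311,83)),.1),onz(T,f((381,77)),.1)))
pr('ba scene base',(onz(S,g((150,545)),0),onz(S,g((54,548)),0)))
for c in(T,S):
    for b in beads(c): print(np.round(b[0],1),b[1],np.round(b[2],3))
E
```

```text
tray rim fr [ 0.6291 -0.0946  0.04  ]
nr [ 0.4254 -0.0642  0.04  ]
nl [0.4494 0.0963 0.04  ]
fl? [0.6522 0.068  0.04  ]
S tray nr [ 0.4375 -0.0539  0.04  ]
S fr [ 0.6451 -0.0934  0.04  ]
bar fr [ 0.6786 -0.0478  0.024 ]
bar inner r [ 0.6645 -0.0471  0.024 ]
leftbar near outer [0.4804 0.1575 0.024 ]
leftbar near inner [0.4781 0.1428 0.024 ]
S bar far r [ 0.6745 -0.0471  0.024 ]
S bar in r [ 0.6706 -0.0462  0.024 ]
S bar far l [0.7    0.1345 0.024 ]
post top far S/T [0.7064 0.0966 0.1652]
post near [0.654  0.1297 0.2752]
sticktop [ 0.5512 -0.3649  0.1795]
pot rim S/T [[ 0.5897 -0.2879  0.09  ]
 [ 0.5657 -0.2901  0.09  ]]
can [[ 0.4489 -0.2783  0.085 ]
 [ 0.4326 -0.2816  0.085 ]]
ba base top [[ 0.6774 -0.2156  0.1   ]
 [ 0.6909 -0.3137  0.1   ]]
ba scene base [[ 0.7035 -0.2228  0.    ]
 [ 0.7164 -0.3259 -0.    ]]
[130.4  77.8] 153 [0.876 0.52  0.03 ]
[105.4  80. ] 153 [0.865 0.596 0.03 ]
[80.2 82.5] 157 [0.854 0.672 0.03 ]
[130.8  99.8] 162 [0.804 0.509 0.03 ]
[105.3 102.2] 160 [0.792 0.586 0.03 ]
[ 80.  104.7] 164 [0.781 0.661 0.03 ]
[131.1 122.6] 167 [0.73  0.498 0.03 ]
[105.3 125. ] 
[... 169 characters left out ...]
0.03 ]
[288.3 165.5] 82 [0.618 0.017 0.03 ]
[305. 170.] 47 [ 0.606 -0.033  0.03 ]
[282.8 181.2] 74 [0.569 0.03  0.03 ]
[300.9 185.1] 53 [ 0.56  -0.023  0.03 ]
[281.  196.4] 84 [0.524 0.032 0.03 ]
[298.9 200.7] 57 [ 0.513 -0.02   0.03 ]
[138.  221.3] 163 [0.432 0.437 0.03 ]
[277.2 211.2] 83 [0.48 0.04 0.03]
[297.  216.8] 57 [ 0.466 -0.018  0.03 ]
[463.9   1.9] 337 [-1.074  0.452  0.03 ]
[422.1  30.1] 331 [-0.731  0.231  0.03 ]
[213.2 227.1] 393 [ 0.488 -0.366  0.03 ]
[618.5 295.6] 304 [0.61  0.568 0.03 ]
[584.1 297.3] 307 [0.621 0.491 0.03 ]
[633.  323.9] 222 [0.681 0.572 0.03 ]
[601.  327.5] 368 [0.695 0.503 0.03 ]
[106.3 380.1] 79 [ 0.893 -0.466  0.03 ]
[633.4 393.2] 156 [0.833 0.515 0.03 ]
```

```bash
python3 - <<'E'
from meas import *
T,S=cam('top'),cam('scene')
hs=cv2.cvtColor(S['image'],cv2.COLOR_BGR2HSV)
roi=hs[225:290,330:385]
m=np.zeros(hs.shape[:2],np.uint8); m[215:300,320:400]=cv2.inRange(hs,(8,70,60),(30,255,255))[215:300,320:400]
n,l,s,ce=cv2.connectedComponentsWithStats(m)
for i in range(1,n):
    if s[i,4]>10: print('S',np.round(ce[i],1),s[i,4],np.round(onz(S,ce[i],.025),3))
# dark tray mask in top, light bars
def poly(c,P,im,col):
    p=np.array([proj(c,q) for q in P]); return p
def rect(o,th,x0,x1,y0,y1,z):
    C,s_=np.cos(th),np.sin(th); return [(o[0]+C*x-s_*y,o[1]+s_*x+C*y,z) for x,y in((x0,y0),(x1,y0),(x1,y1),(x0,y1))]
out=[]
for c,(x0,y0,w,h) in((T,(215,110,230,145)),(S,(180,190,270,145))):
    k=3
    im=np.clip(c['image'][y0:y0+h,x0:x0+w].astype(float)*1.4,0,255).astype(np.uint8)
    im=cv2.resize(im,None,fx=k,fy=k,interpolation=cv2.INTER_CUBIC)
    def D(P,col):
        p=np.array([(proj(c,q)-[x0,y0]+.5)*k-.5 for q in P]); cv2.polylines(im,[np.round(p).astype(np.int32)],True,col,1,cv2.LINE_AA)
    th=-.15; so=(.681,.118)  # guess stop
    D(rect(so,th,-.21,.016,0,.016,.024),(0,255,0)); D(rect(so,th,0,.016,-.17,0,.024),(0,255,0))
    to=(.54,.003); tt=-.15
    D(rect(to,tt,-.105,.105,-.085,.085,.04),(0,0,255)); D(rect(to,tt,-.105,.105,-.085,.085,0),(0,0,120))
    D(rect(so,th,-.165,.025,-.074,.034,.166),(255,0,255))
    a=np.linspace(0,6.28,40)
    D([(.575+.04*np.cos(t),-.29+.04*np.sin(t),.09) for t in a],(255,255,0))
    D([(.44+.036*np.cos(t),-.28+.036*np.sin(t),.085) for t in a],(255,255,0))
    D([(.69+.032*np.cos(t),-.22+.032*np.sin(t),.0) for t in a],(0,255,255))
    D([(.70+.032*np.cos(t),-.32+.032*np.sin(t),.0) for t in a],(0,255,255))
    out.append(im)
cv2.imwrite('pics/ovT.png',out[0]); cv2.imwrite('pics/ovS.png',out[1][:, :810][:,10:810])
E
```

```text
S [349.7 254.9] 564 [ 0.543 -0.024  0.025]
S [372.3 260.6] 692 [0.556 0.029 0.025]
```

View pics/ovT.png

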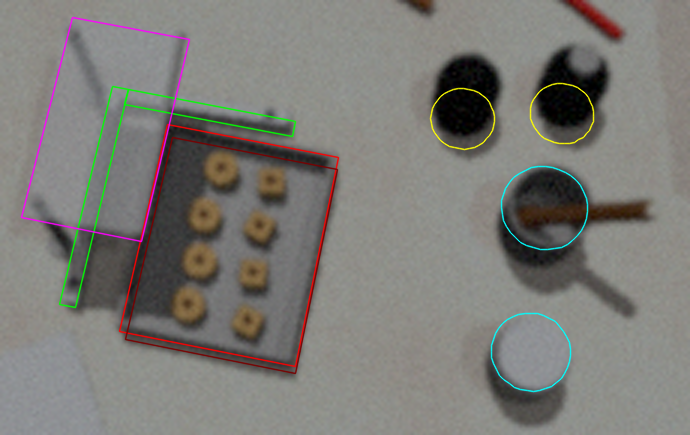

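View pics/ovS.png

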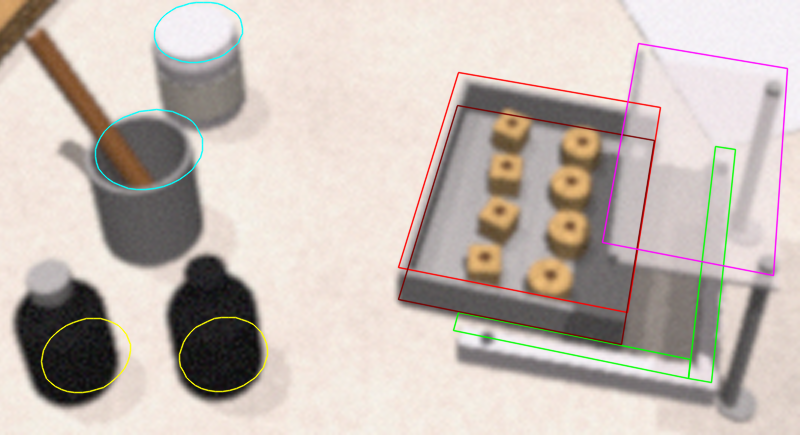

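The overlays show the tray guess fits within about 5 mm in both views. The stop's far bar in the scene view runs from (457,347) to (715,385), lower than my guess, so it lies farther in x with less yaw. The can, pot and beads fit.

```bash
python3 - <<'E'
from meas import *
T,S=cam('top'),cam('scene')
def edge(c,sgn,rng,z,horiz,span):
    g=cv2.GaussianBlur(cv2.cvtColor(c['image'],cv2.COLOR_BGR2GRAY),(0,0),1.0).astype(float)
    pts=[]
    for k,(lo,hi) in zip(rng,span):
        prof=(g[lo:hi,k] if horiz else g[k,lo:hi]); d=np.diff(prof)*sgn; i=int(np.argmax(d))
        if 0<i<len(d)-1 and d[i]>5:
            a,b,e=d[i-1],d[i],d[i+1]; o=.5*(a-e)/(a-2*b+e) if (a-2*b+e) else 0
            r=lo+i+.5+o; pts.append((k,r) if horiz else (r,k))
    W=np.array([onz(c,p,z)[:2] for p in pts]); return np.array(pts),W
def fit(W,n):
    vx,vy,x,y=cv2.fitLine(W.astype(np.float32),cv2.DIST_HUBER,0,.001,.001).ravel(); 
    r=(W-[x,y])@[-vy,vx]; print(n,'pt',np.round([x,y],4),'ang',round(float(np.arctan2(vy,vx)),4),'n',len(W),'rms',round(float(r.std()),4),'range',np.round(W[[0,-1]],3).tolist())
# S bar far top edge: crop line (457,347)->(715,385); full = 183.3+x/3, 190+y/3
cs=range(338,412); sp=[(int(305.6+(k-335.7)*.147)-5+3,int(305.6+(k-335.7)*.147)+10) for k in cs]
p,W=edge(S,-1,cs,.024,True,sp); fit(W,'S bar far edge'); 
# bottom of tray far wall outer rim (bright? ) -> S tray right rim: cols left edge
rs=range(225,275); sp=[(int(338+(k-217)*(-.31))-12,int(338+(k-217)*(-.31))+8) for k in rs]
p,W=edge(S,-1,rs,.04,False,sp); fit(W,'S tray right outer'); 
# top: tray right outer edge: crop (337,160)->(296,370); full 215+x/3,110+y/3
rs=range(168,228); sp=[(int(327.5-(k-163)*.196)-6,int(327.5-(k-163)*.196)+7) for k in rs]
p,W=edge(T,1,rs,.04,False,sp); fit(W,'T tray right outer')
cs=range(262,312); sp=[(int(221+(k-257)*.21)-5,int(221+(k-257)*.21)+9) for k in cs]
p,W=edge(T,1,cs,.0,True,sp); fit(W,'T tray near base')
g=cv2.GaussianBlur(cv2.cvtColor(S['image'],cv2.COLOR_BGR2GRAY),(0,0),.6)
print(g[308,324:350]); print(g[305,324:350])
g=cv2.GaussianBlur(cv2.cvtColor(T['image'],cv2.COLOR_BGR2GRAY),(0,0),.6)
for r in (146,148,150,152,154): print(r,g[r,296:324])
for k in (280,295,305): print(k,g[138:165,k])
E
```

```text
S bar far edge pt [0.6932 0.0339] ang 1.4554 n 73 rms 0.0004 range [[0.684, -0.043], [0.702, 0.112]]
S tray right outer pt [ 0.5346 -0.0753] ang -0.1679 n 50 rms 0.0002 range [[0.463, -0.063], [0.617, -0.089]]
T tray right outer pt [ 0.5169 -0.0833] ang -0.1683 n 60 rms 0.0006 range [[0.612, -0.098], [0.437, -0.07]]
T tray near base pt [0.4308 0.0128] ang 1.3932 n 50 rms 0.0008 range [[0.442, 0.085], [0.418, -0.059]]
[168 169 169 168 168 168 167 167 166 164 155 129 100  87  85  85  85  85
  83  84  85  86  87  87  87  92]
[168 168 168 168 168 167 165 164 165 164 155 131 113 112 120 129 137 142
 141 136 128 128 139 152 162 167]
146 [102 102 102 102 102 102  99  93  85  83  90  97 100 101 101 101 100 102
 102 102 103 104 102 101 104 104 103 102]
148 [ 92  94  99 101 100  97  92  78  63  65  79  93 100 102 101  97  96  99
 101 102 102 103 103 103 103 103 103 102]
150 [ 53  60  67  68  68  69  69  68  67  71  79  87  91  91  87  83  88  96
 100 100 102 103 102 102 102 103 103 103]
152 [ 50  50  48  47  43  41  43  46  47  51  49  51  53  55  56  61  76  92
  99 101 102 102 101 101 102 102 103 102]
154 [ 72  70  66  64  64  64  63  62  59  56  55  53  52  52  53  60  77  93
 100 102 101 101 101 102 101 101 103 102]
280 [102 101 100 100 101 102 103  99  88  69  49  43  46  45  40  32  24  24
  32  37  40  40  43  44  41  42  41]
295 [102 103 102 102 103 101 102 102 103 100  90  71  51  45  50  62  71  68
  52  35  28  31  40  46  59  74  81]
305 [103 102 103 103 103 102 100  94  83  71  65  69  71  62  51  49  56  69
  75  70  55  39  29  32  37  44  53]
```

Request:
step_arm(
  moves=[
    [1, 222, -577, 0, 0, 0, 0.18],
    [1, 222, -577, 0, 0, 0, 0.18],
    [1, 222, -577, 0, 0, 0, 0.18],
    [1, 222, -577, 0, 0, 0, 0.18],
    [1, 222, -577, 0, 0, 0, 0.18],
    [1, 222, -577, 0, 0, 0, 0.18],
    [1, 222, -577, 0, 0, 0, 0.18],
    [1, 222, -577, 0, 0, 0, 0.18],
    [1, 222, -577, 0, 0, 0, 0.18],
    [1, 222, -577, 0, 0, 0, 0.18],
  ],
  grip_force=60,
)

```text
clock: 1.4
position: [0.3633, 0.1289, 0.2316]
ee_rot: [0.059, 0.998, 0.001, 0.0]
ft_force: [1.1, 0.3, 0.2]
grip_width: 0.001
grasp_force: 0.0
```

Request:
step_arm(
  moves=[
    [1, 40, -106, 0, 0, 0, 0],
    [1, 40, -106, 0, 0, 0, 0],
    [1, 40, -106, 0, 0, 0, 0],
    [1, 40, -106, -211, 0, 0, 0],
    [1, 40, -106, -211, 0, 0, 0],
    [1, 40, -106, -211, 0, 0, 0],
    [1, 40, -106, -211, 0, 0, 0],
    [1, 40, -106, -211, 0, 0, 0],
    [1, 40, -106, -211, 0, 0, 0],
    [1, 40, -106, -211, 0, 0, 0],
  ],
)

```text
clock: 2.4
position: [0.4043, 0.0252, 0.0222]
ee_rot: [0.059, 0.998, 0.001, 0.001]
ft_force: [-0.0, -0.1, 0.1]
grip_width: 0.0
grasp_force: 0.0
```

```bash
python3 - <<'E'
from meas import *
o=manip.get_obs(); print(o['position'],o['joint_pos'].round(2) if hasattr(o['joint_pos'],'round') else o['joint_pos'])
T=cam('top'); im=T['image'][110:255,195:425]
im=np.clip(im.astype(float)*1.4,0,255).astype(np.uint8); cv2.imwrite('pics/t2.png',cv2.resize(im,None,fx=3,fy=3,interpolation=cv2.INTER_CUBIC))
E
```

```text
[0.40432516 0.0252191  0.02218104] [-0.73  0.1   0.58  2.25 -0.08  0.8   1.36]
```

Request:
step_arm(
  moves=[
    [1, 12, -3, 0, 0, 0, 0],
    [1, 20, -4, 0, 0, 0, 0],
    [1, 25, -5, 0, 0, 0, 0],
    [1, 29, -6, 0, 0, 0, 0],
    [1, 33, -6, 0, 0, 0, 0],
    [1, 36, -7, 0, 0, 0, 0],
    [1, 38, -7, 0, 0, 0, 0],
    [1, 38, -7, 0, 0, 0, 0],
  ],
)

```text
clock: 3.25
position: [0.4387, 0.018, 0.0201]
ee_rot: [0.059, 0.998, 0.0, -0.003]
ft_force: [-9.9, 1.3, 5.4]
grip_width: 0.0
grasp_force: 4.9
```

```bash
python3 - <<'E'
from meas import *
o=manip.get_obs(); print(o['position'],np.round(o['ft_force'],1))
T=cam('top')
for b in beads(T):
    if .4<b[2][0]<.66 and abs(b[2][1])<.12: print(b[1],np.round(b[2],4))
E
```

```text
[0.43871152 0.01800865 0.02014522] [-9.9  1.3  5.4]
85 [0.6269 0.0171 0.03  ]
56 [ 0.6161 -0.0338  0.03  ]
25 [0.5874 0.0327 0.03  ]
55 [ 0.5698 -0.0247  0.03  ]
59 [ 0.5235 -0.0213  0.03  ]
45 [ 0.4767 -0.0216  0.03  ]
```

Request:
step_arm(
  moves=[
    [1, -15, 0, 0, 0, 0, 0],
    [1, -15, 0, 50, 0, 0, 0],
    [1, -15, -20, 80, 0, 0, 0],
    [1, 20, -60, 80, 0, 0, 0],
    [1, 50, -100, 80, 0, 0, 0],
    [1, 85, -135, 80, 0, 0, 0],
    [1, 102, -145, 60, 0, 0, 0],
    [1, 102, -145, 20, 0, 0, 0],
    [1, 102, -145, 0, 0, 0, 0],
    [1, 102, -145, 0, 0, 0, 0],
  ],
)

```text
clock: 4.3
position: [0.5411, -0.1269, 0.0181]
ee_rot: [0.059, 0.998, -0.0, -0.002]
ft_force: [-0.8, -0.3, 0.4]
grip_width: 0.001
grasp_force: 0.0
```

Request:
step_arm(
  moves=[
    [1, 2, 15, 0, 0, 0, 0],
    [1, 3, 25, 0, 0, 0, 0],
    [1, 4, 33, 0, 0, 0, 0],
    [1, 5, 40, 0, 0, 0, 0],
    [1, 6, 47, 0, 0, 0, 0],
    [1, 7, 54, 0, 0, 0, 0],
    [1, 7, 60, 0, 0, 0, 0],
    [1, 8, 65, 0, 0, 0, 0],
    [1, 8, 68, 0, 0, 0, 0],
    [1, 8, 68, 0, 0, 0, 0],
  ],
)

```text
clock: 5.3
position: [0.552, -0.0599, 0.0219]
ee_rot: [0.059, 0.998, -0.001, 0.001]
ft_force: [0.5, -5.4, 2.6]
grip_width: -0.004
grasp_force: 2.9
```

```bash
python3 - <<'E'
from meas import *
T=cam('top')
for b in beads(T):
    if .4<b[2][0]<.7 and abs(b[2][1])<.12: print(b[1],np.round(b[2],4))
im=T['image'][110:255,195:425]
im=np.clip(im.astype(float)*1.4,0,255).astype(np.uint8); cv2.imwrite('pics/t3.png',cv2.resize(im,None,fx=3,fy=3,interpolation=cv2.INTER_CUBIC))
E
```

Request:
step_arm(
  moves=[
    [1, 1, 4, 0, 0, 0, 0],
    [1, 1, 7, 0, 0, 0, 0],
    [1, 1, 10, 0, 0, 0, 0],
    [1, 2, 12, 0, 0, 0, 0],
    [1, 2, 12, 0, 0, 0, 0],
  ],
)

```text
clock: 5.85
position: [0.5537, -0.0489, 0.0219]
ee_rot: [0.059, 0.998, -0.001, 0.001]
ft_force: [-1.3, -8.4, 4.4]
grip_width: 0.003
grasp_force: 4.6
```

Request:
step_arm(
  moves=[
    [1, 0, 3, 0, 0, 0, 0],
    [1, 0, 5, 0, 0, 0, 0],
    [1, 1, 7, 0, 0, 0, 0],
    [1, 1, 7, 0, 0, 0, 0],
  ],
)

```text
clock: 6.25
position: [0.5553, -0.0478, 0.0221]
ee_rot: [0.062, 0.998, -0.004, 0.003]
ft_force: [4.1, -27.3, -1.6]
grip_width: -0.002
grasp_force: 13.2
```

Request:
step_arm(
  moves=[
    [1, -2, -25, 0, 0, 0, 0],
    [1, -20, -25, 40, 0, 0, 0],
    [1, -60, -15, 80, 0, 0, 0],
    [1, -100, 20, 80, 0, 0, 0],
    [1, -130, 60, 80, 0, 0, 0],
    [1, -135, 100, 80, 0, 0, 0],
    [1, -135, 102, 50, 0, 0, 0],
    [1, -135, 102, 0, 0, 0, 0],
    [1, -135, 102, -2, 0, 0, 0],
    [1, -135, 102, -2, 0, 0, 0],
  ],
)

```text
clock: 7.25
position: [0.4186, 0.0617, 0.019]
ee_rot: [0.059, 0.998, -0.001, -0.001]
ft_force: [-0.2, -0.7, 0.2]
grip_width: -0.004
grasp_force: 0.0
```

```bash
python3 - <<'E'
from meas import *
T=cam('top'); print(manip.get_obs()['position'])
for b in beads(T):
    if .4<b[2][0]<.7 and abs(b[2][1])<.12: print(b[1],np.round(b[2],4))
E
```

```text
[0.41977102 0.06201912 0.02011987]
57 [0.6215 0.017  0.03  ]
58 [0.5751 0.0243 0.03  ]
59 [0.528  0.0243 0.03  ]
61 [0.4808 0.0243 0.03  ]
```

Request:
step_arm(
  moves=[
    [1, 12, -1, 0, 0, 0, 0],
    [1, 18, -2, 0, 0, 0, 0],
    [1, 23, -3, 0, 0, 0, 0],
    [1, 27, -3, 0, 0, 0, 0],
    [1, 31, -4, 0, 0, 0, 0],
    [1, 34, -4, 0, 0, 0, 0],
    [1, 37, -4, 0, 0, 0, 0],
    [1, 37, -4, 0, 0, 0, 0],
  ],
)

```text
clock: 8.1
position: [0.4544, 0.058, 0.0188]
ee_rot: [0.059, 0.998, 0.0, -0.002]
ft_force: [-7.6, 0.8, 0.3]
grip_width: 0.001
grasp_force: 3.9
```

Request:
step_arm(
  moves=[
    [1, 3, 0, 0, 0, 0, 0],
    [1, 5, -1, 0, 0, 0, 0],
    [1, 7, -1, 0, 0, 0, 0],
    [1, 9, -1, 0, 0, 0, 0],
    [1, 9, -1, 0, 0, 0, 0],
  ],
)

```text
clock: 8.6
position: [0.4544, 0.058, 0.0168]
ee_rot: [0.058, 0.998, 0.0, -0.011]
ft_force: [-45.2, 6.4, 30.4]
grip_width: -0.0
grasp_force: 23.1
```

Request:
step_arm(
  moves=[
    [1, -20, 0, 0, 0, 0, 0],
    [1, -40, 0, 20, 0, 0, 0],
    [1, -40, 0, 70, 0, 0, 0],
    [1, -40, -20, 120, 0, 0, 0],
    [1, -40, -60, 170, 0, 0, 0],
    [1, -40, -110, 210, 0, 0, 0],
    [1, -40, -160, 210, 0, 0, 0],
    [1, -40, -210, 210, 0, 0, 0],
  ],
)

```text
clock: 9.4
position: [0.4254, -0.1297, 0.2287]
ee_rot: [0.059, 0.998, 0.001, 0.002]
ft_force: [1.9, -0.4, 0.1]
grip_width: 0.002
grasp_force: 0.0
```

```bash
python3 - <<'E'
from meas import *
T,S=cam('top'),cam('scene')
def st(im,k=3):
    return cv2.resize(np.clip(im.astype(float)*1.4,0,255).astype(np.uint8),None,fx=k,fy=k,interpolation=cv2.INTER_CUBIC)
a=st(T['image'][125:240,215:345]); b=st(S['image'][200:335,320:450]); o=np.zeros((405,790,3),np.uint8)
o[:a.shape[0],:a.shape[1]]=a; o[:b.shape[0],400:]=b; cv2.imwrite('pics/t4.png',o)
for x in beads(T):
    if .4<x[2][0]<.7 and abs(x[2][1])<.14: print(x[1],np.round(x[0],1),np.round(x[2],4))
# brown stick in both views
for c,(x0,y0,x1,y1) in((T,(370,160,445,205)),(S,(180,190,245,255))):
    h=cv2.cvtColor(c['image'],cv2.COLOR_BGR2HSV); m=cv2.inRange(h,(2,90,30),(20,255,255)); mm=np.zeros_like(m); mm[y0:y1,x0:x1]=m[y0:y1,x0:x1]
    n,l,s,ce=cv2.connectedComponentsWithStats(mm); i=1+int(np.argmax(s[1:,4])); ys,xs=np.nonzero(l==i)
    p=np.c_[xs,ys].astype(np.float32); r=cv2.minAreaRect(p); print(np.round(cv2.boxPoints(r),1).tolist(),s[i,4])
E
```

```text
55 [289.4 160. ] [0.6348 0.0149 0.03  ]
57 [286.  175.2] [0.588  0.0221 0.03  ]
50 [284.5 190.9] [0.5405 0.0233 0.03  ]
49 [283.7 206.5] [0.4942 0.0227 0.03  ]
[[387.70001220703125, 179.0], [428.79998779296875, 175.89999389648438], [429.29998779296875, 182.0], [388.20001220703125, 185.10000610351562]] 210
[[191.1999969482422, 203.39999389648438], [197.60000610351562, 198.89999389648438], [233.89999389648438, 249.60000610351562], [227.5, 254.1999969482422]] 416
```

View pics/t4.png

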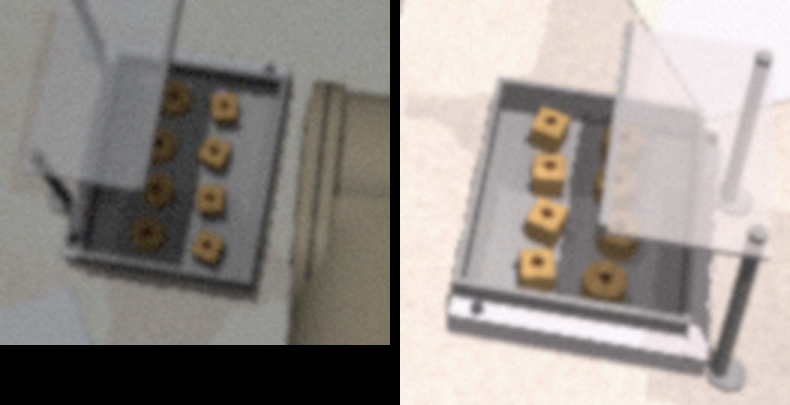

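The picture shows the tray flush: its far wall meets the far bar at (150–285, 70–85) on the left panel and its left wall meets the left bar. The bead shifts also match a pure slide along the left bar. Next I get the stick's axis.

```bash
python3 - <<'E'
from meas import *
T,S=cam('top'),cam('scene')
ax={}
for nm,c,(x0,y0,x1,y1) in(('T',T,(370,160,445,205)),('S',S,(180,190,245,255))):
    h=cv2.cvtColor(c['image'],cv2.COLOR_BGR2HSV); m=cv2.inRange(h,(2,90,30),(20,255,255)); mm=np.zeros_like(m); mm[y0:y1,x0:x1]=m[y0:y1,x0:x1]
    n,l,s,ce=cv2.connectedComponentsWithStats(mm); i=1+int(np.argmax(s[1:,4])); ys,xs=np.nonzero(l==i)
    p=np.c_[xs,ys].astype(np.float32); vx,vy,x,y=cv2.fitLine(p,cv2.DIST_L2,0,.01,.01).ravel(); d=np.array([vx,vy]); q=(p-[x,y])@d
    e=[np.array([x,y])+d*v for v in (q.min(),q.max())]; ax[nm]=(c,e); print(nm,np.round(e,1).tolist())
nrm=[]
for c,e in ax.values():
    o,a=ray(c,e[0]); _,b=ray(c,e[1]); n=np.cross(a,b); nrm.append((n/np.linalg.norm(n),o))
d=np.cross(nrm[0][0],nrm[1][0]); d/=np.linalg.norm(d); d*=np.sign(d[2])
P=np.linalg.lstsq(np.array([nrm[0][0],nrm[1][0],d]),np.array([nrm[0][0]@nrm[0][1],nrm[1][0]@nrm[1][1],0]),rcond=None)[0]
def on(c,u):
    o,r=ray(c,u); r/=np.linalg.norm(r); A=np.c_[d,-r]; k=np.linalg.lstsq(A,o-P,rcond=None)[0]; return P+d*k[0]
t1=on(T,max(ax['T'][1],key=lambda v:v[0])); t2=on(S,min(ax['S'][1],key=lambda v:v[1]))
print('dir',d.round(3),'lean deg',np.degrees(np.arccos(d[2])).round(1),'tops',t1.round(4),t2.round(4),'feet',(t1-.2*d).round(4),(t2-.2*d).round(4))
# pot rim ellipse from dark mask in S/T
for z in (.09,): print('pot',onz(S,(183.3+3.3+148/3.,190+150/3.),z).round(4),onz(T,(215+545/3.,110+210/3.),z).round(4))
E
```

```text
T [[387.1000061035156, 181.5], [429.1000061035156, 179.6999969482422]]
S [[194.3000030517578, 201.1999969482422], [231.0, 251.8000030517578]]
dir [-0.187 -0.47   0.863] lean deg 30.4 tops [ 0.5534 -0.3636  0.1711] [ 0.5517 -0.3678  0.1788] feet [ 0.5908 -0.2695 -0.0014] [ 0.5891 -0.2737  0.0063]
pot [ 0.5772 -0.2818  0.09  ] [ 0.5715 -0.2919  0.09  ]
```

```bash
cat > rot.py <<'E'
from h import *
from scipy.spatial.transform import Rotation as Ro
def toolR(zdir,close):
    z=np.array(zdir,float); z/=np.linalg.norm(z); y=np.array(close,float); y-=z*(y@z); y/=np.linalg.norm(y); return Ro.from_matrix(np.c_[np.cross(y,z),y,z])
def turn(target):
    return min([(target*Ro.from_euler('z',a)*Ro.from_quat(manip.get_obs()['ee_rot']).inv()).as_rotvec() for a in(0,np.pi)],key=np.linalg.norm)
E
python3 - <<'E'
from rot import *
o=manip.get_obs(); d=np.array([-.187,-.47,.863])
R=toolR(-d,(.929,-.37,0)); q=Ro.from_quat(o['ee_rot'])
for a in(0,np.pi): print((R*Ro.from_euler('z',a)*q.inv()).as_rotvec().round(3))
top=np.array([.551,-.368,.181]); tcp=top-(.022+.0187)*d
print(o['joint_pos'],tcp.round(4),'shift pre',((tcp+.07*d-o['position'])*1000).round(),'to grasp',(-.07*d*1000).round())
E
```

```text
[ 0.525  0.314 -1.779]
[ 0.288 -0.489  1.28 ]
[-0.81092144 -0.20480141  0.91599584  1.95537284  0.16571782  1.31399846
  1.5020786 ] [ 0.5586 -0.3489  0.1459] shift pre [ 121. -253.  -20.] to grasp [ 13.  33. -60.]
```

Request:
step_arm(
  moves=[
    [0, 30, -60, 20, 0.03, -0.05, 0.13],
    [0, 60, -120, 20, 0.06, -0.1, 0.26],
    [0, 90, -180, 10, 0.09, -0.15, 0.39],
    [0, 120, -240, 0, 0.12, -0.2, 0.52],
    [0, 121, -253, -15, 0.15, -0.25, 0.65],
    [0, 121, -253, -20, 0.18, -0.3, 0.78],
    [0, 121, -253, -20, 0.21, -0.36, 0.95],
    [0, 121, -253, -20, 0.25, -0.42, 1.1],
    [0, 121, -253, -20, 0.288, -0.489, 1.28],
    [0, 121, -253, -20, 0.288, -0.489, 1.28],
  ],
)

```text
clock: 10.6
position: [0.4965, -0.2756, 0.2109]
ee_rot: [-0.179, 0.981, 0.053, 0.042]
ft_force: [0.1, 0.2, 0.3]
grip_width: 1.001
grasp_force: 0.0
```

```bash
python3 - <<'E'
from rot import *
o=manip.get_obs(); print(np.round(o['joint_pos'],2),np.round(o['position'],4))
d=np.array([-.187,-.47,.863]); R=toolR(-d,(.929,-.37,0)); print(turn(R).round(3), ((np.array([.5586,-.3489,.1459])-o['position'])*1000).round(1))
E
```

```text
[ 0.23  0.23  0.32  1.66 -0.22  1.28  2.54] [ 0.4965 -0.2756  0.2109]
[ 0.244 -0.375  0.794] [ 62.1 -73.3 -65. ]
```

```bash
cat >> rot.py <<'E'
def wp(target,n):
    q=Ro.from_quat(manip.get_obs()['ee_rot'])
    for a in(0,np.pi): print(a>0,(target*Ro.from_euler('z',a)*q.inv()).as_rotvec().round(3))
E
python3 - <<'E'
from rot import *
d=np.array([-.187,-.47,.863]); wp(toolR(-d,(.929,-.37,0)),0)
E
```

```text
False [ 0.486  0.631 -2.192]
True [ 0.244 -0.375  0.794]
```

Request:
step_arm(
  moves=[
    [0, 5, -10, 15, 0.03, 0.04, -0.14],
    [0, 10, -20, 25, 0.06, 0.08, -0.28],
    [0, 15, -30, 25, 0.09, 0.12, -0.42],
    [0, 20, -40, 25, 0.124, 0.161, -0.56],
    [0, 25, -50, 25, 0.155, 0.2, -0.7],
    [0, 30, -60, 25, 0.186, 0.242, -0.84],
    [0, 35, -70, 25, 0.217, 0.282, -0.98],
    [0, 40, -80, 25, 0.248, 0.322, -1.12],
    [0, 45, -90, 25, 0.279, 0.363, -1.26],
    [0, 49, -106, 20, 0.31, 0.403, -1.4],
  ],
)

```text
clock: 11.6
position: [0.5466, -0.3811, 0.2315]
ee_rot: [0.511, 0.835, 0.183, -0.091]
ft_force: [0.4, -0.6, 0.2]
grip_width: 0.997
grasp_force: 0.0
```

```bash
python3 - <<'E'
from rot import *
o=manip.get_obs(); print(np.round(o['joint_pos'],2),np.round(o['position'],4))
d=np.array([-.187,-.47,.863]); wp(toolR(-d,(.929,-.37,0)),0); print(((np.array([.5586,-.3489,.1459])+.07*d-o['position'])*1000).round(1))
E
```

```text
[ 0.39  0.66  0.54  1.14 -0.61  1.72  1.36] [ 0.5466 -0.3811  0.2315]
False [ 0.173  0.225 -0.788]
True [-0.216 -1.085  2.045]
[ -1.1  -0.7 -25.1]
```

Request:
step_arm(
  moves=[
    [0, 0, 0, 0, 0.03, 0.04, -0.14],
    [0, 0, 0, 0, 0.06, 0.08, -0.28],
    [0, 0, 0, 0, 0.09, 0.12, -0.42],
    [0, 0, 0, 0, 0.124, 0.161, -0.56],
    [0, 0, 0, -10, 0.155, 0.2, -0.7],
    [0, -1, -1, -20, 0.173, 0.225, -0.788],
    [0, -1, -1, -25, 0.173, 0.225, -0.788],
    [0, -1, -1, -25, 0.173, 0.225, -0.788],
  ],
)

```text
clock: 12.4
position: [0.5443, -0.3826, 0.2053]
ee_rot: [0.797, 0.544, 0.216, -0.148]
ft_force: [0.1, 0.2, -0.5]
grip_width: 0.996
grasp_force: 0.0
```

```bash
python3 - <<'E'
from rot import *
o=manip.get_obs(); print(np.round(o['joint_pos'],2),np.round(o['position'],4))
d=np.array([-.187,-.47,.863]); wp(toolR(-d,(.929,-.37,0)),0); print(((np.array([.5586,-.3489,.1459])-o['position'])*1000).round(1))
T,S=cam('top'),cam('scene')
st=lambda im:cv2.resize(np.clip(im.astype(float)*1.4,0,255).astype(np.uint8),None,fx=3,fy=3,interpolation=cv2.INTER_CUBIC)
a=st(T['image'][130:260,360:490]); b=st(S['image'][150:280,150:280]); cv2.imwrite('pics/g1.png',np.hstack([a,b]))
E
```

```text
[ 0.38  0.67  0.65  1.27 -0.81  1.66  0.68] [ 0.5443 -0.3826  0.2053]
False [ 0.001 -0.001 -0.007]
True [-0.58  -1.475  2.707]
[ 14.3  33.7 -59.4]
```

View pics/g1.png

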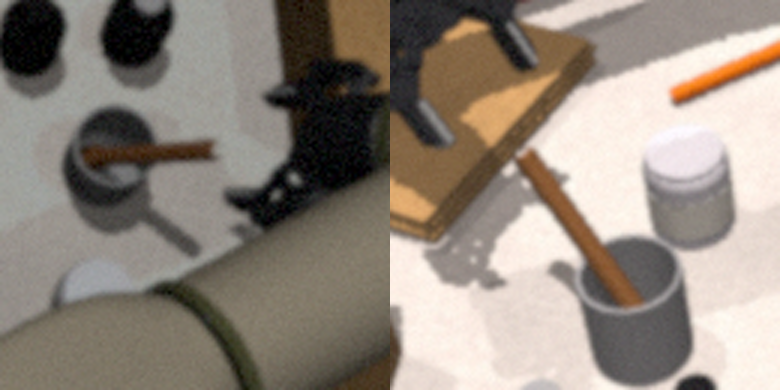

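The view shows the fingertips at (430,140) and (525,55) in the scene panel, straddling the extension of the stick's axis; its top is at (522,155). The top panel agrees, so the hand is aligned.

Request:
step_arm(
  moves=[
    [0, 4, 9, -16, 0, 0, 0],
    [0, 8, 19, -33, 0, 0, 0],
    [0, 11, 28, -48, 0, 0, 0],
    [0, 14, 34, -60, 0, 0, 0],
    [0, 14, 34, -60, 0, 0, 0],
    [0.5, 14, 34, -60, 0, 0, 0],
    [0.9, 14, 34, -60, 0, 0, 0],
    [1, 14, 34, -60, 0, 0, 0],
    [1, 14, 34, -60, 0, 0, 0],
    [1, 14, 34, -60, 0, 0, 0],
  ],
  grip_force=90,
)

```text
clock: 13.5
position: [0.5578, -0.3503, 0.1462]
ee_rot: [0.798, 0.543, 0.216, -0.147]
ft_force: [-0.4, -0.3, 1.4]
grip_width: 0.189
grasp_force: 87.6
```

Request:
step_arm(
  moves=[
    [1, -4, -10, 20, 0, 0, 0],
    [1, -9, -24, 45, 0, 0, 0],
    [1, -17, -42, 78, 0, 0, 0],
    [1, -25, -62, 114, 0, 0, 0],
    [1, -28, -70, 130, 0, 0, 0],
    [1, -28, -70, 130, 0, 0, 0],
  ],
)

```text
clock: 14.1
position: [0.5291, -0.4224, 0.2782]
ee_rot: [0.799, 0.542, 0.216, -0.145]
ft_force: [-0.4, -0.3, -0.9]
grip_width: 0.187
grasp_force: 88.2
```

```bash
cat >> rot.py <<'E'
SO=np.array([.687,.120]); TH=-.1154; C_,S_=np.cos(TH),np.sin(TH)
TC=SO+[C_*-.105-S_*-.085,S_*-.105+C_*-.085]
def t2w(x,y): return TC+[C_*x-S_*y,S_*x+C_*y]
def w2t(p): q=np.array(p[:2])-TC; return np.array([C_*q[0]+S_*q[1],-S_*q[0]+C_*q[1]])
L=.159
def goal(x,y,z,lean,leanx=0.):
    "pose for the foot centre at tray x,y and height z; lean in rad, top towards -y (leanx: top towards +x)"
    d=np.array([np.tan(leanx),-np.tan(lean),1.]); d/=np.linalg.norm(d); dw=np.array([C_*d[0]-S_*d[1],S_*d[0]+C_*d[1],d[2]])
    return np.r_[t2w(x,y),z]+L*dw, toolR(-dw,(C_,S_,0))
def show(x,y,z,lean,leanx=0.):
    p,R=goal(x,y,z,lean,leanx); o=manip.get_obs(); print((x,y,z),'shift',((p-o['position'])*1000).round(0),'turn',turn(R).round(3))
def foot():
    o=manip.get_obs(); d=-Ro.from_quat(o['ee_rot']).as_matrix()[:,2]; f=np.array(o['position'])-L*d; return np.r_[w2t(f),f[2]]
E
python3 - <<'E'
from rot import *
o=manip.get_obs(); print(np.round(o['position'],4),o['grip_width'],o['grasp_force'])
T,S=cam('top'),cam('scene'); out=[]
d=-Ro.from_quat(o['ee_rot']).as_matrix()[:,2]; F=np.array(o['position'])-L*d; print('foot pred',F.round(3),d.round(3),TC)
for c in(T,S):
    im=c['image'].copy(); u=np.round(proj(c,F)).astype(int); v=np.round(proj(c,o['position'])).astype(int)
    k=3; x0,y0=u-60
    im=np.clip(im[y0:y0+130,x0:x0+130].astype(float)*1.4,0,255).astype(np.uint8); im=cv2.resize(im,None,fx=k,fy=k,interpolation=cv2.INTER_CUBIC)
    for w in(proj(c,F),proj(c,o['position'])): cv2.circle(im,tuple(int(q) for q in (w-[x0,y0]+.5)*k),3,(0,255,0),-1)
    out.append(im)
cv2.imwrite('pics/g2.png',np.hstack(out))
show(-.07,-.01,.13,.6)
E
```

```text
[ 0.5291 -0.4224  0.2782] 0.1873519785042764 88.19555450929329
foot pred [ 0.559 -0.348  0.141] [-0.188 -0.465  0.865] [0.57291113 0.04765548]
(-0.07, -0.01, 0.13) shift [-38. 376. -14.] turn [ 0.07  -0.018  0.261]
```

View pics/g2.png

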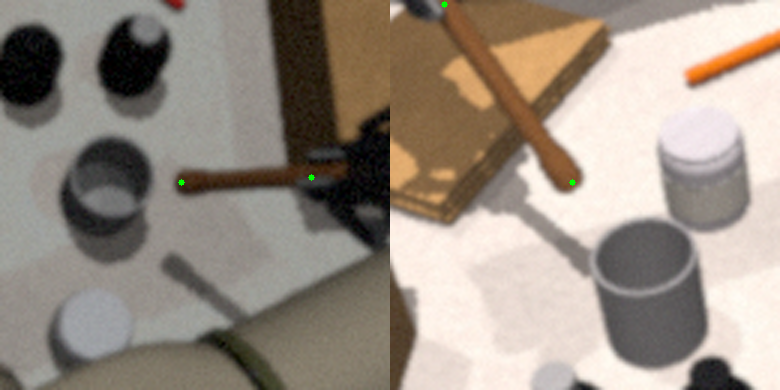

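The stick is held straight, and the predicted foot (green) matches the seen foot end within about 2 mm in both panels.

Request:
step_arm(
  moves=[
    [1, -4, 40, 0, 0.01, 0, 0.04],
    [1, -8, 85, 0, 0.02, -0.01, 0.08],
    [1, -12, 130, 0, 0.03, -0.01, 0.12],
    [1, -17, 175, 0, 0.04, -0.01, 0.16],
    [1, -22, 220, 0, 0.05, -0.02, 0.2],
    [1, -27, 265, -5, 0.06, -0.02, 0.23],
    [1, -32, 310, -10, 0.07, -0.02, 0.26],
    [1, -36, 350, -14, 0.07, -0.02, 0.26],
    [1, -38, 376, -14, 0.07, -0.02, 0.26],
    [1, -38, 376, -14, 0.07, -0.02, 0.26],
  ],
)

```text
clock: 15.2
position: [0.4905, -0.0383, 0.2607]
ee_rot: [0.711, 0.638, 0.221, -0.198]
ft_force: [-0.8, -0.5, -1.6]
grip_width: 0.186
grasp_force: 88.2
```

```bash
cat > look.py <<'E'
from rot import *
from meas import beads
def look(name=None):
    T,S=cam('top'),cam('scene'); out=[]
    print('foot',foot().round(3),'j',np.round(manip.get_obs()['joint_pos'],2))
    for nm,c in(('T',T),('S',S)):
        h=cv2.cvtColor(c['image'],cv2.COLOR_BGR2HSV); m=cv2.inRange(h,(10,75,45),(28,255,255)) if nm=='T' else cv2.inRange(h,(10,75,70),(28,255,255))
        z=.029 if nm=='T' else .026
        msk=np.zeros_like(m); cv2.fillPoly(msk,[np.array([proj(c,np.r_[t2w(a,b),.02]) for a,b in((-.1,-.08),(.1,-.08),(.1,.08),(-.1,.08))]).round().astype(np.int32)],255)
        m=cv2.bitwise_and(m,msk); n,l,s,ce=cv2.connectedComponentsWithStats(m)
        print(nm,[(int(s[i,4]),*(w2t(onz(c,ce[i],z))*1000).round().astype(int).tolist()) for i in range(1,n) if s[i,4]>14])
        if name:
            # rectified view of the plane z=.029: 3 px/mm-ish, tray x up, y left
            W=lambda a,b:proj(c,np.r_[t2w(a,b),.029]); q=.115
            H=cv2.getPerspectiveTransform(np.float32([W(q,q),W(q,-q),W(-q,-q),W(-q,q)]),np.float32([(0,0),(380,0),(380,380),(0,380)]))
            im=cv2.warpPerspective(np.clip(c['image']*1.5,0,255).astype(np.uint8),H,(380,380))
            cv2.line(im,(190,0),(190,380),(255,0,0),1); out.append(im)
    if name: cv2.imwrite('pics/'+name,np.hstack(out))
E
python3 -c "
from look import *
look('r1.png')
show(-.07,.02,.05,.6); show(-.07,.066,.05,.6); show(-.07,.066,.014,.6)"
```

```text
foot [-0.071 -0.009  0.13 ] j [-0.11  0.13  0.53  1.79 -0.64  1.47  0.45]
T [(68, 67, 22), (79, 64, -25), (47, 17, 25), (81, 17, -24), (246, -28, -13), (70, -74, 26), (81, -77, -34)]
S [(599, 3, -28), (15, -24, 11), (26, 32, 31), (149, 69, 25)]
(-0.07, 0.02, 0.05) shift [  4.  29. -80.] turn [-0.001  0.001 -0.002]
(-0.07, 0.066, 0.05) shift [  9.  75. -80.] turn [-0.001  0.001 -0.002]
(-0.07, 0.066, 0.014) shift [   9.   75. -116.] turn [-0.001  0.001 -0.002]
```

View pics/r1.png

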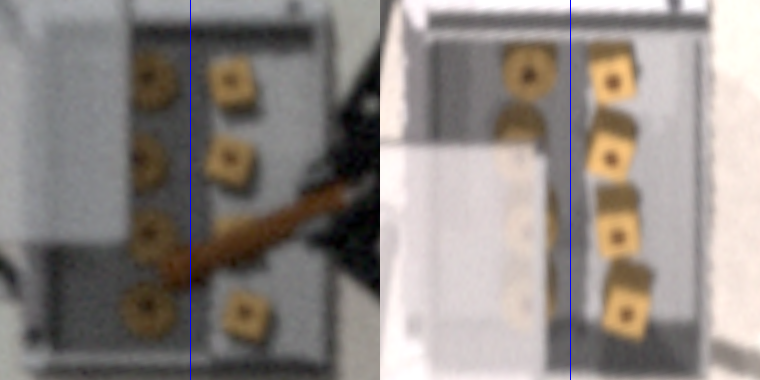

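The rectified views (left half of each panel is y > 0) put the rounds at about (-69,25), (-24,27), (19,30) and (69,25) mm and the squares at (-76,-34), (-27,-28), (18,-24) and (65,-25) mm.

```bash
python3 -c "
from look import *
x=-.069
for y,z,l in((0,.06,.56),(.03,.048,.56),(.063,.048,.56),(.063,.016,.56),(.045,.015,.54),(.03,.015,.5),(.015,.015,.42),(.0,.015,.34),(-.008,.015,.3)): show(x,y,z,l)"
```

```text
(-0.069, 0, 0.06) shift [  3.  14. -66.] turn [-0.04   0.005 -0.002]
(-0.069, 0.03, 0.048) shift [  7.  44. -78.] turn [-0.04   0.005 -0.002]
(-0.069, 0.063, 0.048) shift [ 11.  77. -78.] turn [-0.04   0.005 -0.002]
(-0.069, 0.063, 0.016) shift [  11.   77. -110.] turn [-0.04   0.005 -0.002]
(-0.069, 0.045, 0.015) shift [   9.   62. -110.] turn [-0.06   0.008 -0.002]
(-0.069, 0.03, 0.015) shift [   8.   52. -106.] turn [-0.1    0.012 -0.002]
(-0.069, 0.015, 0.015) shift [   7.   49. -101.] turn [-0.179  0.021 -0.002]
(-0.069, 0.0, 0.015) shift [  7.  46. -96.] turn [-0.259  0.03  -0.002]
(-0.069, -0.008, 0.015) shift [  7.  44. -94.] turn [-0.299  0.035 -0.002]
```

Request:
step_arm(
  moves=[
    [1, 2, 7, -33, -0.02, 0, 0],
    [1, 3, 14, -66, -0.04, 0, 0],
    [1, 5, 30, -76, -0.04, 0, 0],
    [1, 7, 44, -78, -0.04, 0, 0],
    [1, 9, 60, -78, -0.04, 0, 0],
    [1, 11, 77, -78, -0.04, 0, 0],
    [1, 11, 77, -78, -0.04, 0, 0],
    [1, 11, 77, -94, -0.04, 0, 0],
    [1, 11, 77, -110, -0.04, 0, 0],
    [1, 11, 77, -110, -0.04, 0, 0],
  ],
)

```text
clock: 16.3
position: [0.5017, 0.0326, 0.1494]
ee_rot: [0.718, 0.639, 0.208, -0.183]
ft_force: [-0.1, -0.4, -1.1]
grip_width: 0.186
grasp_force: 88.2
```

```bash
python3 -c "
from look import *
look()
x=-.069
for y,z,l in((.045,.015,.54),(.03,.015,.5),(.015,.015,.42),(.0,.015,.34),(-.008,.015,.3)): show(x,y,z,l)"
```

```text
foot [-0.067  0.061  0.016] j [-0.2   0.19  0.45  1.96 -0.7   1.19  0.46]
T [(69, 67, 22), (74, 64, -25), (47, 17, 25), (24, 21, -15), (112, -33, 15), (46, -78, 22)]
S [(603, 4, -28), (21, -73, 10), (24, 32, 31), (150, 69, 25)]
(-0.069, 0.045, 0.015) shift [ -2. -13.   0.] turn [-0.019  0.007  0.002]
(-0.069, 0.03, 0.015) shift [ -3. -23.   4.] turn [-0.059  0.012  0.001]
(-0.069, 0.015, 0.015) shift [ -4. -26.   9.] turn [-0.138  0.021  0.001]
(-0.069, 0.0, 0.015) shift [ -4. -29.  14.] turn [-0.218  0.03   0.001]
(-0.069, -0.008, 0.015) shift [ -4. -31.  16.] turn [-0.258  0.035  0.001]
```

Request:
step_arm(
  moves=[
    [1, -2, -7, 0, -0.01, 0, 0],
    [1, -3, -13, 0, -0.02, 0.01, 0],
    [1, -3, -18, 2, -0.04, 0.01, 0],
    [1, -4, -23, 4, -0.06, 0.01, 0],
    [1, -4, -25, 6, -0.1, 0.02, 0],
    [1, -5, -26, 9, -0.14, 0.02, 0],
    [1, -5, -28, 12, -0.18, 0.03, 0],
    [1, -5, -29, 14, -0.22, 0.03, 0],
    [1, -5, -31, 16, -0.26, 0.03, 0],
    [1, -5, -31, 16, -0.26, 0.03, 0],
  ],
)

```text
clock: 17.4
position: [0.4987, 0.0037, 0.1695]
ee_rot: [0.737, 0.66, 0.114, -0.096]
ft_force: [1.8, 3.4, -0.3]
grip_width: 0.185
grasp_force: 88.1
```

```bash
python3 -c "
from look import *
look()
o=manip.get_obs();print(o['ft_force'])
show(-.07,-.0,.06,.4);show(-.024,.03,.048,.56);show(-.024,.065,.048,.56);show(-.024,.063,.016,.56)"
```

```text
foot [-0.068 -0.006  0.017] j [-0.31  0.1   0.44  1.92 -0.38  1.15  0.18]
T [(59, 67, 22), (83, 64, -25), (35, 20, -17), (24, -29, 23), (25, -29, -21), (37, -83, -28)]
S [(734, -10, -35), (46, -82, -11), (17, 32, 30), (146, 69, 25)]
[1.24583148 4.01647659 0.06758719]
(-0.07, -0.0, 0.06) shift [-2. -9. 38.] turn [ 0.1   -0.003 -0.002]
(-0.024, 0.03, 0.048) shift [44. -7. 14.] turn [ 0.259 -0.021 -0.001]
(-0.024, 0.065, 0.048) shift [48. 28. 14.] turn [ 0.259 -0.021 -0.001]
(-0.024, 0.063, 0.016) shift [ 48.  26. -18.] turn [ 0.259 -0.021 -0.001]
```

Request:
step_arm(
  moves=[
    [1, -1, -4, 18, 0.03, 0, 0],
    [1, -2, -9, 40, 0.08, 0, 0],
    [1, 10, -14, 30, 0.16, -0.01, 0],
    [1, 25, -12, 20, 0.23, -0.02, 0],
    [1, 38, -8, 15, 0.26, -0.02, 0],
    [1, 44, 5, 14, 0.26, -0.02, 0],
    [1, 48, 20, 14, 0.26, -0.02, 0],
    [1, 48, 28, 14, 0.26, -0.02, 0],
    [1, 48, 28, -2, 0.26, -0.02, 0],
    [1, 48, 27, -18, 0.26, -0.02, 0],
  ],
)

```text
clock: 18.5
position: [0.5456, 0.0296, 0.1495]
ee_rot: [0.717, 0.64, 0.205, -0.184]
ft_force: [-0.2, 0.6, 2.5]
grip_width: 0.194
grasp_force: 88.4
```

```bash
python3 -c "
from look import *
look('r2.png')
x=-.024
for y,z,l in((.045,.015,.54),(.03,.015,.5),(.015,.015,.42),(.0,.015,.34),(-.008,.015,.3)): show(x,y,z,l)"
```

```text
foot [-0.027  0.062  0.012] j [-0.2   0.3   0.47  1.85 -0.74  1.23  0.46]
T [(67, 67, 22), (74, 13, 17), (42, -33, 23), (17, -36, -23), (101, -70, -11), (43, -83, -59)]
S [(75, -80, -60), (117, -68, -10), (465, 24, -26), (30, -27, 9), (23, 32, 31), (154, 69, 25)]
(-0.024, 0.045, 0.015) shift [  1. -15.   4.] turn [-0.019 -0.005 -0.001]
(-0.024, 0.03, 0.015) shift [ -0. -24.   7.] turn [-0.059 -0.    -0.   ]
(-0.024, 0.015, 0.015) shift [ -1. -28.  13.] turn [-0.139  0.009 -0.   ]
(-0.024, 0.0, 0.015) shift [ -1. -31.  18.] turn [-0.218  0.018  0.   ]
(-0.024, -0.008, 0.015) shift [ -1. -33.  20.] turn [-0.258  0.023  0.   ]
```

View pics/r2.png

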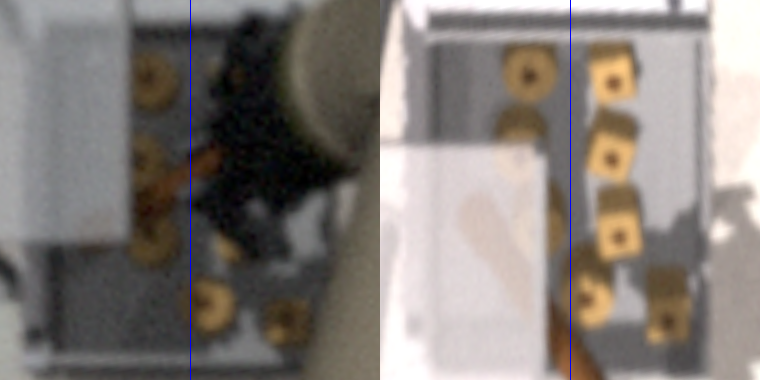

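Request:
step_arm(
  moves=[
    [1, 0, -8, 3, -0.01, 0, 0],
    [1, 0, -15, 4, -0.02, 0, 0],
    [1, -1, -20, 6, -0.04, 0, 0],
    [1, -1, -24, 7, -0.06, 0, 0],
    [1, -2, -26, 10, -0.1, 0.01, 0],
    [1, -2, -28, 13, -0.14, 0.01, 0],
    [1, -2, -30, 16, -0.18, 0.02, 0],
    [1, -2, -32, 18, -0.22, 0.02, 0],
    [1, -2, -35, 20, -0.26, 0.02, 0],
    [1, -3, -43, 20, -0.26, 0.02, 0],
  ],
)

```text
clock: 19.6
position: [0.5439, -0.0101, 0.1716]
ee_rot: [0.736, 0.66, 0.115, -0.097]
ft_force: [2.1, 7.1, -0.0]
grip_width: 0.191
grasp_force: 88.0
```

```bash
python3 -c "
from look import *
look()
o=manip.get_obs();print(o['ft_force'])
x=-.024
show(x,-.015,.06,.3);show(.02,-.03,.075,.3);show(.02,-.052,.055,.3); show(.02,-.05,.016,.3)"
```

```text
foot [-0.021 -0.016  0.019] j [-0.32  0.21  0.51  1.81 -0.44  1.19  0.24]
T [(21, 69, 21), (53, 65, -21), (62, 20, -21), (38, -17, -33), (98, -69, -11)]
S [(751, -3, -41), (228, -64, -15), (20, 32, 32), (140, 69, 25)]
[ 1.07836989  5.50515517 -0.65928742]
(-0.024, -0.015, 0.06) shift [-1.  2. 41.] turn [ 0.     0.008 -0.002]
(0.02, -0.03, 0.075) shift [ 41. -18.  56.] turn [ 0.     0.008 -0.002]
(0.02, -0.052, 0.055) shift [ 38. -40.  36.] turn [ 0.     0.008 -0.002]
(0.02, -0.05, 0.016) shift [ 38. -38.  -3.] turn [ 0.     0.008 -0.002]
```

Request:
step_arm(
  moves=[
    [1, -1, 2, 20, 0, 0, 0],
    [1, -1, 2, 45, 0, 0, 0],
    [1, 0, -30, 75, 0, 0, 0],
    [1, 0, -75, 85, 0, 0, 0],
    [1, 0, -120, 85, 0, 0, 0],
    [1, 0, -160, 85, 0, 0, 0],
    [1, 0, -200, 85, 0, 0, 0],
    [1, 0, -200, 85, 0, 0, 0],
  ],
)

```text
clock: 20.5
position: [0.5411, -0.2209, 0.2546]
ee_rot: [0.741, 0.656, 0.112, -0.095]
ft_force: [-0.5, 0.2, -1.1]
grip_width: 0.188
grasp_force: 88.2
```

```bash
cat > look2.py <<'E'
from look import *
def blobs(nm):
    c=cam(nm); k=4; q=.1
    W=lambda a,b:proj(c,np.r_[t2w(a,b),.030])
    n=int(2*q*1000*2)
    H=cv2.getPerspectiveTransform(np.float32([W(q,q),W(q,-q),W(-q,-q),W(-q,q)]),np.float32([(0,0),(n,0),(n,n),(0,n)]))
    im=cv2.warpPerspective(c['image'],H,(n,n),flags=cv2.INTER_CUBIC); h=cv2.cvtColor(im,cv2.COLOR_BGR2HSV)
    return c,im,h
def report(nm,vmin=None):
    c,im,h=blobs(nm)
    m=cv2.inRange(h,(8,65,45 if vmin is None else vmin),(30,255,255)); m=cv2.morphologyEx(m,cv2.MORPH_OPEN,np.ones((5,5)))
    m=cv2.morphologyEx(m,cv2.MORPH_CLOSE,np.ones((9,9))) if nm=='T' else m
    cs,_=cv2.findContours(m,cv2.RETR_EXTERNAL,cv2.CHAIN_APPROX_NONE); out=[]
    for k in cs:
        a=cv2.contourArea(k)
        if a<250: continue
        x,y,w,hh=cv2.boundingRect(k); M=cv2.moments(k)
        f=lambda u,v:(int(round(100-v/2)),int(round(100-u/2)))
        (r,)=[a/(np.pi*cv2.minEnclosingCircle(k)[1]**2)]
        out.append(('c',f(M['m10']/M['m00'],M['m01']/M['m00']),'x',100-(y+hh)//2,100-y//2,'y',100-(x+w)//2,100-x//2,'a',int(a/4),'fill',round(r,2)))
    print(nm); [print('  ',*o) for o in sorted(out,key=lambda o:-o[1][0])]
E
python3 -c "
from look2 import *
print(foot().round(3)); report('top'); report('scene'); report('scene',120)
"
```

```text
[ 0.    -0.224  0.102]
top
   c (67, 23) x 51 84 y 9 35 a 644 fill 0.76
   c (64, -25) x 48 81 y -40 -10 a 734 fill 0.74
   c (18, 25) x 2 35 y 14 35 a 420 fill 0.51
   c (17, -24) x 1 32 y -39 -8 a 774 fill 0.77
   c (-34, -65) x -48 -20 y -77 -52 a 613 fill 0.73
   c (-51, -13) x -88 -13 y -33 7 a 1957 fill 0.44
   c (-81, -60) x -96 -67 y -74 -46 a 671 fill 0.77
scene
   c (62, 26) x 31 89 y 8 45 a 1482 fill 0.45
   c (48, -25) x 6 90 y -40 -9 a 1934 fill 0.34
   c (-40, -12) x -84 5 y -31 6 a 2467 fill 0.4
   c (-48, -62) x -93 -1 y -78 -45 a 2180 fill 0.32
scene
   c (67, -26) x 52 82 y -40 -12 a 615 fill 0.71
   c (20, -25) x 6 35 y -40 -10 a 616 fill 0.73
   c (-26, -17) x -43 -10 y -31 -5 a 691 fill 0.77
   c (-31, -65) x -44 -17 y -79 -52 a 624 fill 0.78
   c (-65, -16) x -81 -48 y -27 -6 a 468 fill 0.55
   c (-77, -59) x -90 -64 y -72 -46 a 573 fill 0.73
```

```bash
python3 -c "
from look2 import *
x=.0185
for y,z in((-.12,.09),(-.053,.075),(-.053,.016),(-.04,.016),(-.02,.016),(.003,.016)): show(x,y,z,.3)"
```

```text
(0.0185, -0.12, 0.09) shift [ 29.  94. -13.] turn [ 0.002  0.006 -0.001]
(0.0185, -0.053, 0.075) shift [ 37. 160. -28.] turn [ 0.002  0.006 -0.001]
(0.0185, -0.053, 0.016) shift [ 37. 160. -87.] turn [ 0.002  0.006 -0.001]
(0.0185, -0.04, 0.016) shift [ 38. 173. -87.] turn [ 0.002  0.006 -0.001]
(0.0185, -0.02, 0.016) shift [ 41. 193. -87.] turn [ 0.002  0.006 -0.001]
(0.0185, 0.003, 0.016) shift [ 43. 216. -87.] turn [ 0.002  0.006 -0.001]
```

Request:
step_arm(
  moves=[
    [1, 13, 45, -6, 0, 0, 0],
    [1, 29, 94, -13, 0, 0, 0],
    [1, 34, 135, -22, 0, 0.01, 0],
    [1, 37, 160, -28, 0, 0.01, 0],
    [1, 37, 160, -28, 0, 0.01, 0],
    [1, 37, 160, -50, 0, 0.01, 0],
    [1, 37, 160, -75, 0, 0.01, 0],
    [1, 37, 160, -87, 0, 0.01, 0],
    [1, 37, 160, -87, 0, 0.01, 0],
  ],
)

```text
clock: 21.55
position: [0.5826, -0.0587, 0.1743]
ee_rot: [0.739, 0.657, 0.113, -0.096]
ft_force: [-9.0, -12.8, 41.6]
grip_width: 0.189
grasp_force: 95.3
```

```bash
python3 -c "
from look2 import *
print(foot(),manip.get_obs()['ft_force']); report('scene',120)
x=.0185
for y,z in((-.04,.016),(-.02,.016),(.004,.016)): show(x,y,z,.3)"
```

```text
[ 0.02311678 -0.0580645   0.02223574] [ -9.04808866 -12.81415581  41.63190571]
scene
   c (67, -26) x 52 82 y -40 -12 a 594 fill 0.73
   c (20, -24) x 6 35 y -36 -11 a 543 fill 0.68
   c (-26, -18) x -42 -10 y -31 -5 a 646 fill 0.76
   c (-35, -59) x -45 -21 y -68 -52 a 219 fill 0.41
   c (-65, -16) x -81 -48 y -26 -7 a 413 fill 0.5
   c (-77, -59) x -91 -64 y -73 -46 a 635 fill 0.76
(0.0185, -0.04, 0.016) shift [-1. 17. -7.] turn [0.004 0.007 0.003]
(0.0185, -0.02, 0.016) shift [ 1. 37. -7.] turn [0.004 0.007 0.003]
(0.0185, 0.004, 0.016) shift [ 4. 61. -7.] turn [0.004 0.007 0.003]
```

Request:
step_arm(
  moves=[
    [1, 0, -3, 20, 0, 0, 0],
    [1, 0, -20, 50, 0, 0, 0],
    [1, 0, -50, 70, 0, 0, 0],
    [1, 0, -90, 80, 0, 0, 0],
    [1, 0, -130, 80, 0, 0, 0],
    [1, 0, -160, 80, 0, 0, 0],
    [1, 0, -160, 80, 0, 0, 0],
    [1, 0, -160, 80, 0, 0, 0],
  ],
)

```text
clock: 22.4
position: [0.5797, -0.2143, 0.2479]
ee_rot: [0.739, 0.658, 0.11, -0.1]
ft_force: [1.0, 0.7, 0.2]
grip_width: 0.191
grasp_force: 88.7
```

```bash
cat > stick.py <<'E'
from look2 import *
def stick():
    o=manip.get_obs(); d0=-Ro.from_quat(o['ee_rot']).as_matrix()[:,2]; F=np.array(o['position'])-L*d0; tcp=np.array(o['position']); ax=[]
    for nm in('top','scene'):
        c=cam(nm); h=cv2.cvtColor(c['image'],cv2.COLOR_BGR2HSV); m=cv2.inRange(h,(2,90,30),(20,255,255))
        k=np.zeros_like(m); a,b=proj(c,F-.01*d0),proj(c,tcp-.02*d0); cv2.line(k,tuple(int(v) for v in a),tuple(int(v) for v in b),255,34 if nm=='top' else 34); m&=k
        n,l,s,ce=cv2.connectedComponentsWithStats(m); i=1+int(np.argmax(s[1:,4])); ys,xs=np.nonzero(l==i); p=np.c_[xs,ys].astype(np.float32)
        vx,vy,x,y=cv2.fitLine(p,cv2.DIST_L2,0,.01,.01).ravel(); u=np.array([vx,vy]); u*=np.sign(u@(a-b)); q=(p-[x,y])@u
        e=[np.array([x,y])+u*v for v in(q.min(),q.max())]; ax.append((c,e)); print(nm,'foot seen',e[1].round(1),'pred',proj(c,F).round(1),'area',s[i,4])
    N=[]
    for c,e in ax:
        oo,a=ray(c,e[0]); _,b=ray(c,e[1]); n=np.cross(a,b); N.append((n/np.linalg.norm(n),oo))
    d=np.cross(N[0][0],N[1][0]); d/=np.linalg.norm(d); d*=np.sign(d[2])
    P=np.linalg.lstsq(np.array([N[0][0],N[1][0],d]),np.array([N[0][0]@N[0][1],N[1][0]@N[1][1],0]),rcond=None)[0]
    print('d tool',d0.round(3),'d seen',d.round(3),'angle',np.degrees(np.arccos(d@d0)).round(1))
    for c,e in ax:
        oo,r=ray(c,e[1]); r/=np.linalg.norm(r); k=np.linalg.lstsq(np.c_[d,-r],oo-P,rcond=None)[0]; f=P+d*k[0]; print('foot',f.round(4),'pred',F.round(4),'along',((tcp-f)@d).round(4))
E
python3 -c "
from stick import *
stick(); report('top'); report('scene',120)"
```

```text
top foot seen [346.2 172.3] pred [352.4 172.9] area 132
scene foot seen [291.3 244.9] pred [285.5 244.2] area 424
d tool [-0.03  -0.292  0.956] d seen [-0.029 -0.331  0.943] angle 2.4
foot [ 0.5878 -0.1511  0.0878] pred [ 0.5845 -0.1679  0.0959] along 0.1722
foot [ 0.5875 -0.1547  0.098 ] pred [ 0.5845 -0.1679  0.0959] along 0.1614
top
   c (67, 23) x 51 85 y 8 35 a 670 fill 0.74
   c (64, -25) x 47 81 y -40 -10 a 739 fill 0.71
   c (17, -24) x 1 33 y -39 -7 a 774 fill 0.76
   c (17, 25) x 1 34 y 13 35 a 440 fill 0.51
   c (-34, -64) x -49 -20 y -76 -52 a 611 fill 0.72
   c (-50, -13) x -87 -13 y -33 7 a 1929 fill 0.45
   c (-81, -60) x -95 -67 y -74 -46 a 677 fill 0.76
scene
   c (67, -26) x 52 82 y -40 -12 a 619 fill 0.71
   c (20, -25) x 6 35 y -40 -10 a 621 fill 0.74
   c (-26, -17) x -43 -10 y -32 -5 a 699 fill 0.78
   c (-31, -65) x -44 -18 y -78 -52 a 604 fill 0.78
   c (-64, -16) x -81 -48 y -27 -6 a 446 fill 0.52
   c (-77, -59) x -90 -64 y -72 -46 a 580 fill 0.76
```

```bash
cat >> rot.py <<'E'
V=np.array([0,0,L])
def setV(f):
    o=manip.get_obs(); v=Ro.from_quat(o['ee_rot']).inv().apply(np.array(f)-o['position']); print('V',v.round(4).tolist())
def goal2(x,y,z,lean,V,leanx=0.):
    _,R=goal(x,y,z,lean,leanx); a=[R*Ro.from_euler('z',k) for k in(0,np.pi)]; q=Ro.from_quat(manip.get_obs()['ee_rot']).inv()
    R=min(a,key=lambda r:(r*q).magnitude()); return np.r_[t2w(x,y),z]-R.apply(V), (R*q).as_rotvec()
def show2(x,y,z,lean,V):
    p,r=goal2(x,y,z,lean,V); print((x,y,z,lean),'shift',((p-manip.get_obs()['position'])*1000).round(0),'turn',r.round(3))
def foot2(V):
    o=manip.get_obs(); f=np.array(o['position'])+Ro.from_quat(o['ee_rot']).apply(V); return np.r_[w2t(f),f[2]].round(4)
E
python3 -c "
from rot import *
f=(.5877,-.153,.098); setV(f)
o=manip.get_obs(); V=Ro.from_quat(o['ee_rot']).inv().apply(np.array(f)-o['position'])
print(foot2(V))
for y,z in((-.055,.08),(-.055,.016),(-.04,.016),(-.02,.016),(.004,.016)): show2(.018,y,z,.2,V)"
```

```text
V [0.0131, 0.0012, 0.1611]
[ 0.0378 -0.1976  0.098 ]
(0.018, -0.055, 0.08, 0.2) shift [ -2. 159. -13.] turn [-0.098  0.008 -0.003]
(0.018, -0.055, 0.016, 0.2) shift [ -2. 159. -77.] turn [-0.098  0.008 -0.003]
(0.018, -0.04, 0.016, 0.2) shift [ -0. 174. -77.] turn [-0.098  0.008 -0.003]
(0.018, -0.02, 0.016, 0.2) shift [  2. 194. -77.] turn [-0.098  0.008 -0.003]
(0.018, 0.004, 0.016, 0.2) shift [  5. 218. -77.] turn [-0.098  0.008 -0.003]
```

Request:
step_arm(
  moves=[
    [1, -1, 45, 0, -0.03, 0, 0],
    [1, -1, 90, -5, -0.06, 0, 0],
    [1, -2, 130, -8, -0.1, 0.01, 0],
    [1, -2, 159, -13, -0.1, 0.01, 0],
    [1, -2, 159, -20, -0.1, 0.01, 0],
    [1, -2, 159, -25, -0.1, 0.01, 0],
    [1, -2, 159, -25, -0.1, 0.01, 0],
  ],
  grip_force=120,
)

```text
clock: 23.3
position: [0.5774, -0.0561, 0.2223]
ee_rot: [0.743, 0.662, 0.072, -0.066]
ft_force: [0.6, -0.2, -0.6]
grip_width: 0.183
grasp_force: 117.0
```

```bash
python3 -c "
from stick import *
V=np.array([.0131,.0012,.1611]); print(foot2(V), t2w(.018,-.055)); stick()
for y,z in((-.055,.016),(-.04,.016),(-.02,.016),(.004,.016)): show2(.018,y,z,.2,V)"
```

```text
[ 0.0172 -0.0582  0.0669] [ 0.58445849 -0.0090513 ]
top foot seen [288.3 165.2] pred [301.4 174.9] area 35
scene foot seen [359.  259.3] pred [349.4 255.8] area 495
d tool [-0.02  -0.194  0.981] d seen [ 0.085 -0.26   0.962] angle 7.2
foot [0.6189 0.0172 0.03  ] pred [ 0.5805 -0.0251  0.0664] along 0.2005
foot [ 0.6261 -0.0048  0.1117] pred [ 0.5805 -0.0251  0.0664] along 0.1156
(0.018, -0.055, 0.016, 0.2) shift [  0.   3. -52.] turn [ 0.003 -0.002  0.001]
(0.018, -0.04, 0.016, 0.2) shift [  2.  18. -52.] turn [ 0.003 -0.002  0.001]
(0.018, -0.02, 0.016, 0.2) shift [  4.  38. -52.] turn [ 0.003 -0.002  0.001]
(0.018, 0.004, 0.016, 0.2) shift [  7.  62. -52.] turn [ 0.003 -0.002  0.001]
```

Request:
step_arm(
  moves=[
    [1, 0, 2, -20, 0, 0, 0],
    [1, 0, 2, -40, 0, 0, 0],
    [1, 0, 2, -50, 0, 0, 0],
    [1, 0, 2, -50, 0, 0, 0],
  ],
)

```text
clock: 23.8
position: [0.5772, -0.0537, 0.1719]
ee_rot: [0.743, 0.662, 0.072, -0.067]
ft_force: [-1.4, 0.3, 0.1]
grip_width: 0.18
grasp_force: 117.1
```

Request:
step_arm(
  moves=[
    [1, 1, 8, 0, 0, 0, 0],
    [1, 2, 16, 0, 0, 0, 0],
    [1, 3, 24, 0, 0, 0, 0],
    [1, 3, 32, 0, 0, 0, 0],
    [1, 4, 39, 0, 0, 0, 0],
    [1, 5, 46, 0, 0, 0, 0],
    [1, 6, 53, 0, 0, 0, 0],
    [1, 7, 59, 0, 0, 0, 0],
    [1, 7, 59, 0, 0, 0, 0],
  ],
)

```text
clock: 24.7
position: [0.5849, 0.0072, 0.1729]
ee_rot: [0.742, 0.663, 0.073, -0.066]
ft_force: [-0.5, -0.1, -1.0]
grip_width: 0.181
grasp_force: 117.0
```

```bash
python3 -c "
from stick import *
V=np.array([.0131,.0012,.1611]); print(foot2(V)); report('scene',120); report('scene'); report('top')"
```

```text
[0.0174 0.0057 0.0175]
scene
   c (67, -26) x 53 82 y -40 -12 a 601 fill 0.76
   c (-23, -26) x -35 -13 y -31 -19 a 149 fill 0.34
   c (-55, -10) x -61 -49 y -13 -6 a 63 fill 0.59
   c (-75, -13) x -81 -69 y -19 -6 a 123 fill 0.77
   c (-78, -57) x -91 -64 y -70 -46 a 427 fill 0.56
scene
   c (73, 24) x 54 90 y 8 41 a 956 fill 0.79
   c (72, -25) x 53 90 y -40 -11 a 883 fill 0.69
   c (40, 47) x 31 52 y 16 73 a 800 fill 0.31
   c (-42, -31) x -100 32 y -78 12 a 6088 fill 0.37
top
```

```bash
python3 -c "
from stick import *
V=np.array([.0131,.0012,.1611])
for x,y,z in((.018,-.03,.02),(.018,-.035,.06),(.067,-.055,.06),(.067,-.055,.017),(.067,-.04,.017),(.067,0.006,.017)): show2(x,y,z,.2,V)"
```

```text
(0.018, -0.03, 0.02, 0.2) shift [ -4. -34.   2.] turn [ 0.003 -0.002 -0.   ]
(0.018, -0.035, 0.06, 0.2) shift [ -4. -39.  42.] turn [ 0.003 -0.002 -0.   ]
(0.067, -0.055, 0.06, 0.2) shift [ 42. -65.  42.] turn [ 0.003 -0.002 -0.   ]
(0.067, -0.055, 0.017, 0.2) shift [ 42. -65.  -1.] turn [ 0.003 -0.002 -0.   ]
(0.067, -0.04, 0.017, 0.2) shift [ 44. -50.  -1.] turn [ 0.003 -0.002 -0.   ]
(0.067, 0.006, 0.017, 0.2) shift [49. -4. -1.] turn [ 0.003 -0.002 -0.   ]
```

Request:
step_arm(
  moves=[
    [1, -2, -17, 1, 0, 0, 0],
    [1, -4, -34, 2, 0, 0, 0],
    [1, -4, -37, 25, 0, 0, 0],
    [1, -4, -40, 45, 0, 0, 0],
    [1, 20, -52, 45, 0, 0, 0],
    [1, 42, -65, 44, 0, 0, 0],
    [1, 42, -65, 44, 0, 0, 0],
    [1, 42, -65, 25, 0, 0, 0],
    [1, 42, -65, 5, 0, 0, 0],
    [1, 42, -65, 0, 0, 0, 0],
  ],
)

```text
clock: 25.85
position: [0.6254, -0.0589, 0.1707]
ee_rot: [0.743, 0.662, 0.072, -0.067]
ft_force: [0.3, 0.8, -1.3]
grip_width: 0.181
grasp_force: 117.3
```

```bash
python3 -c "
from stick import *
V=np.array([.0131,.0012,.1611]); print(foot2(V),manip.get_obs()['ft_force']); report('scene',120)
for x,y,z in((.067,-.04,.017),(.067,0.006,.017)): show2(x,y,z,.2,V)"
```

```text
[ 0.0648 -0.0554  0.0153] [ 0.33491378  0.83785072 -1.29559956]
scene
   c (67, -26) x 53 82 y -40 -12 a 590 fill 0.74
   c (-27, -18) x -43 -10 y -31 -5 a 677 fill 0.76
   c (-31, -65) x -45 -17 y -78 -52 a 652 fill 0.78
   c (-65, -16) x -81 -48 y -27 -5 a 486 fill 0.55
   c (-77, -60) x -91 -63 y -73 -46 a 642 fill 0.74
(0.067, -0.04, 0.017, 0.2) shift [ 3. 15.  1.] turn [ 0.002 -0.005 -0.001]
(0.067, 0.006, 0.017, 0.2) shift [ 8. 60.  1.] turn [ 0.002 -0.005 -0.001]
```

Request:
step_arm(
  moves=[
    [1, 1, 8, 1, 0, 0, 0],
    [1, 2, 16, 1, 0, 0, 0],
    [1, 3, 24, 1, 0, 0, 0],
    [1, 4, 32, 1, 0, 0, 0],
    [1, 5, 39, 1, 0, 0, 0],
    [1, 6, 46, 1, 0, 0, 0],
    [1, 7, 53, 1, 0, 0, 0],
    [1, 8, 60, 1, 0, 0, 0],
    [1, 8, 60, 1, 0, 0, 0],
  ],
)

```text
clock: 26.8
position: [0.635, 0.0025, 0.1739]
ee_rot: [0.742, 0.663, 0.073, -0.066]
ft_force: [0.5, 0.3, -0.8]
grip_width: 0.181
grasp_force: 117.3
```

Request:
step_arm(
  moves=[
    [1, -2, -17, 2, 0, 0, 0],
    [1, -4, -34, 3, 0, 0, 0],
    [1, -5, -40, 30, 0, 0, 0],
    [1, -5, -45, 65, 0, 0, 0],
    [1, -15, -85, 80, 0.03, 0, 0],
    [1, -25, -130, 85, 0.06, 0, 0],
    [1, -30, -175, 85, 0.1, 0, 0],
    [1, -35, -215, 85, 0.1, 0, 0],
    [1, -35, -220, 85, 0.1, 0, 0],
  ],
)

```text
clock: 27.7
position: [0.5964, -0.2286, 0.2588]
ee_rot: [0.743, 0.654, 0.105, -0.102]
ft_force: [-0.5, 0.5, -0.1]
grip_width: 0.181
grasp_force: 117.4
```

```bash
python3 -c "
from stick import *
V=np.array([.0131,.0012,.1611]); print(foot2(V)); report('top'); report('scene',120); report('scene'); stick()"
```

```text
[ 0.0548 -0.2128  0.1083]
top
   c (72, 25) x 58 85 y 16 35 a 281 fill 0.42
   c (15, 25) x 2 28 y 16 35 a 312 fill 0.53
   c (-34, -64) x -48 -20 y -77 -52 a 604 fill 0.72
   c (-50, -13) x -87 -12 y -32 7 a 1910 fill 0.44
   c (-81, -60) x -96 -67 y -74 -46 a 684 fill 0.75
scene
   c (-26, -17) x -43 -10 y -32 -4 a 704 fill 0.77
   c (-31, -65) x -44 -18 y -78 -52 a 611 fill 0.8
   c (-65, -16) x -81 -48 y -26 -6 a 426 fill 0.52
   c (-77, -59) x -90 -64 y -72 -46 a 583 fill 0.73
scene
   c (76, 44) x 60 90 y 15 75 a 1498 fill 0.51
   c (40, 47) x 31 52 y 16 73 a 805 fill 0.32
   c (-39, -12) x -83 4 y -31 6 a 2457 fill 0.41
   c (-48, -62) x -93 -1 y -78 -45 a 2179 fill 0.32
top foot seen [349.5 165.2] pred [355.2 165.6] area 137
scene foot seen [287.3 248. ] pred [281.2 246.9] area 444
d tool [-0.021 -0.292  0.956] d seen [-0.011 -0.329  0.944] angle 2.3
foot [ 0.6047 -0.1589  0.1018] pred [ 0.6026 -0.1744  0.1068] along 0.1688
foot [ 0.6046 -0.1607  0.107 ] pred [ 0.6026 -0.1744  0.1068] along 0.1632
```

```bash
python3 -c "
from stick import *
old=cv2.imread('pics/t4.png'); 
for nm,(r0,c0,off,H,W),pats in(('top',(125,215,0,115,130),{'rightwall':(62,20,100,70),'nearwall':(30,85,90,98),'bar':(60,15,96,26)}),('scene',(200,320,400,135,130),{'rightwall':(14,30,44,92),'nearwall':(30,24,70,40),'bar':(14,98,60,118)})):
    a=old[:H*3,off:off+W*3]; a=cv2.resize(a,(W,H),interpolation=cv2.INTER_AREA)
    ims=[cam(nm)['image'][r0:r0+H,c0:c0+W].astype(float) for _ in range(3)]; b=np.clip(np.mean(ims,0)*1.4,0,255).astype(np.uint8)
    g=lambda i:cv2.GaussianBlur(cv2.cvtColor(i,cv2.COLOR_BGR2GRAY),(0,0),.8)
    A,B=g(a),g(b)
    for k,(x0,y0,x1,y1) in pats.items():
        t=A[y0:y1,x0:x1]; t=t.astype(np.float32); s=B[y0:y1,x0:x1].astype(np.float32)
        up=lambda i:cv2.resize(i,None,fx=4,fy=4,interpolation=cv2.INTER_CUBIC)
        sh,r=cv2.phaseCorrelate(up(t),up(s),cv2.createHanningWindow((4*(x1-x0),4*(y1-y0)),cv2.CV_32F)); print(nm,k,np.round(np.array(sh)/4,2),round(r,2))
"
```

```text
top rightwall [-0.03  0.02] 0.13
top nearwall [ 0.08 -0.12] 0.15
top bar [0.04 0.15] 0.35
scene rightwall [0.01 0.04] 0.16
scene nearwall [ 0.04 -0.06] 0.2
scene bar [0.01 0.  ] 0.35
```

```bash
cat > pot.py <<'E'
from stick import *
V=np.array([.0131,.0012,.1611]); u=V+[0,0,.0187]; u/=np.linalg.norm(u)
d=np.array([-.187,-.47,.863]); d/=np.linalg.norm(d); F0=np.array([.5885,-.274,.013])
o=manip.get_obs(); q=Ro.from_quat(o['ee_rot']); print('foot model',(np.array(o['position'])+q.apply(V)).round(4))
best=None
for s in(1,-1):
    c=np.array([.929,-.37,0])*s
    R,_=Ro.align_vectors(np.array([-d,c]),np.array([u,[0,1,0]]),weights=[1000,1])
    if best is None or (R*q.inv()).magnitude()<(best*q.inv()).magnitude(): best=R
R=best
def go(k): 
    p=F0+k*d-R.apply(V); print(k,'shift',((p-o['position'])*1000).round(0),'turn',(R*q.inv()).as_rotvec().round(3),'tcp',p.round(3))
if __name__=='__main__': [go(k) for k in(.13,.06,.02,0,-.004)]
E
python3 pot.py
```

```text
foot model [ 0.606  -0.159   0.1088]
0.13 shift [ -67. -194.    5.] turn [ 0.155 -0.046 -0.264] tcp [ 0.533 -0.412  0.264]
0.06 shift [ -54. -161.  -56.] turn [ 0.155 -0.046 -0.264] tcp [ 0.547 -0.379  0.204]
0.02 shift [ -46. -142.  -90.] turn [ 0.155 -0.046 -0.264] tcp [ 0.554 -0.36   0.169]
0 shift [ -42. -133. -107.] turn [ 0.155 -0.046 -0.264] tcp [ 0.558 -0.351  0.152]
-0.004 shift [ -42. -131. -111.] turn [ 0.155 -0.046 -0.264] tcp [ 0.558 -0.349  0.148]
```

Request:
step_arm(
  moves=[
    [1, -10, -30, 35, 0.02, -0.01, -0.04],
    [1, -22, -70, 40, 0.05, -0.01, -0.09],
    [1, -34, -110, 40, 0.08, -0.02, -0.14],
    [1, -48, -150, 40, 0.12, -0.03, -0.2],
    [1, -60, -180, 25, 0.155, -0.046, -0.264],
    [1, -67, -194, 5, 0.155, -0.046, -0.264],
    [1, -67, -194, 5, 0.155, -0.046, -0.264],
    [1, -67, -194, 5, 0.155, -0.046, -0.264],
  ],
)

```text
clock: 29.05
position: [0.5334, -0.4124, 0.264]
ee_rot: [0.806, 0.547, 0.186, -0.13]
ft_force: [0.4, 0.1, 0.2]
grip_width: 0.181
grasp_force: 117.4
```

```bash
python3 pot.py; python3 -c "
from stick import *
stick()
for n,z in(('top',.09),('scene',.09)):
    c=cam(n); print(n,'pot pred rim centre px',proj(c,(.577,-.288,.09)).round(1))
"
```

```text
foot model [ 0.5641 -0.3353  0.1253]
0.13 shift [ 0.  0. -0.] turn [-0.001 -0.     0.001] tcp [ 0.533 -0.412  0.264]
0.06 shift [ 13.  33. -60.] turn [-0.001 -0.     0.001] tcp [ 0.547 -0.379  0.204]
0.02 shift [ 21.  52. -95.] turn [-0.001 -0.     0.001] tcp [ 0.554 -0.36   0.169]
0 shift [  24.   61. -112.] turn [-0.001 -0.     0.001] tcp [ 0.558 -0.351  0.152]
-0.004 shift [  25.   63. -116.] turn [-0.001 -0.     0.001] tcp [ 0.558 -0.349  0.148]
top foot seen [413.9 180.7] pred [418.7 182.5] area 258
scene foot seen [208.9 224.1] pred [207.5 222.4] area 1727
d tool [-0.157 -0.414  0.897] d seen [-0.164 -0.424  0.891] angle 0.8
foot [ 0.5663 -0.3358  0.1098] pred [ 0.5584 -0.3466  0.1214] along 0.1753
foot [ 0.564  -0.3418  0.1223] pred [ 0.5584 -0.3466  0.1214] along 0.1612
top pot pred rim centre px [395.3 178. ]
scene pot pred rim centre px [233.2 239.8]
```

Request:
step_arm(
  moves=[
    [1, 4, 11, -20, 0, 0, 0],
    [1, 8, 21, -40, 0, 0, 0],
    [1, 13, 33, -60, 0, 0, 0],
    [1, 17, 43, -78, 0, 0, 0],
    [1, 21, 52, -95, 0, 0, 0],
    [1, 23, 58, -105, 0, 0, 0],
    [1, 24, 60, -110, 0, 0, 0],
    [1, 24, 60, -110, 0, 0, 0],
  ],
)

```text
clock: 30.05
position: [0.5571, -0.3526, 0.1541]
ee_rot: [0.806, 0.547, 0.186, -0.13]
ft_force: [1.3, 0.1, -0.8]
grip_width: 0.181
grasp_force: 117.4
```

Request:
step_arm(
  moves=[
    [1, 1, 1, -3, 0, 0, 0],
    [1, 1, 1, -3, 0, 0, 0],
    [0.6, 1, 1, -3, 0, 0, 0],
    [0.3, 1, 1, -3, 0, 0, 0],
    [0, 1, 1, -3, 0, 0, 0],
    [0, 1, 1, -3, 0, 0, 0],
    [0, -2, -7, 14, 0, 0, 0],
    [0, -6, -17, 36, 0, 0, 0],
    [0, -12, -33, 70, 0, 0, 0],
    [0, -17, -45, 98, 0, 0, 0],
  ],
)

```text
clock: 31.05
position: [0.5394, -0.3988, 0.2536]
ee_rot: [0.806, 0.547, 0.186, -0.13]
ft_force: [0.3, 0.3, 0.5]
grip_width: 1.001
grasp_force: 0.0
```

```bash
cat > st2.py <<'E'
from look2 import *
ax=[]
for nm,(x0,y0,x1,y1) in(('top',(370,150,445,210)),('scene',(180,190,255,270))):
    c=cam(nm); h=cv2.cvtColor(c['image'],cv2.COLOR_BGR2HSV); m=cv2.inRange(h,(2,90,30),(20,255,255)); mm=np.zeros_like(m); mm[y0:y1,x0:x1]=m[y0:y1,x0:x1]
    n,l,s,ce=cv2.connectedComponentsWithStats(mm); i=1+int(np.argmax(s[1:,4])); ys,xs=np.nonzero(l==i); p=np.c_[xs,ys].astype(np.float32)
    vx,vy,x,y=cv2.fitLine(p,cv2.DIST_L2,0,.01,.01).ravel(); u=np.array([vx,vy]); q=(p-[x,y])@u; e=[np.array([x,y])+u*v for v in(q.min(),q.max())]; ax.append((c,e)); print(nm,np.round(e,1).tolist(),s[i,4])
N=[]
for c,e in ax:
    o,a=ray(c,e[0]); _,b=ray(c,e[1]); n=np.cross(a,b); N.append((n/np.linalg.norm(n),o))
d=np.cross(N[0][0],N[1][0]); d/=np.linalg.norm(d); d*=np.sign(d[2]); print('dir',d.round(3),'lean',np.degrees(np.arccos(d[2])).round(1))
P=np.linalg.lstsq(np.array([N[0][0],N[1][0],d]),np.array([N[0][0]@N[0][1],N[1][0]@N[1][1],0]),rcond=None)[0]
print('axis at z=.01',(P+d*(.01-P[2])/d[2]).round(4))
E
python3 st2.py; python3 -c "
from look2 import *
report('scene',120)"
```

```text
top [[387.0, 180.8000030517578], [429.0, 179.1999969482422]] 215
scene [[193.39999389648438, 201.0], [230.39999389648438, 252.1999969482422]] 420
dir [-0.191 -0.471  0.861] lean 30.6
axis at z=.01 [ 0.5903 -0.2763  0.01  ]
scene
   c (-26, -17) x -43 -10 y -31 -4 a 693 fill 0.78
   c (-31, -65) x -45 -17 y -78 -52 a 643 fill 0.77
   c (-65, -16) x -81 -48 y -27 -6 a 471 fill 0.54
   c (-77, -59) x -91 -64 y -72 -46 a 629 fill 0.74
```

```bash
python3 - <<'E'
from stick import *
def run(c,A,B,z,sgn,w=5):
    g=cv2.GaussianBlur(cv2.cvtColor(c['image'],cv2.COLOR_BGR2GRAY),(0,0),1.).astype(np.float32); a,b=proj(c,np.r_[t2w(*A),z]),proj(c,np.r_[t2w(*B),z])
    n=np.array([-(b-a)[1],(b-a)[0]]); n/=np.linalg.norm(n); s=np.arange(-w,w+.01,.25); W=[]
    for t in np.linspace(.1,.9,60):
        p=a+(b-a)*t+s[:,None]*n; v=cv2.remap(g,p[:,0].astype(np.float32).reshape(1,-1),p[:,1].astype(np.float32).reshape(1,-1),cv2.INTER_LINEAR).ravel(); k=int(np.argmax(np.abs(np.diff(v)))); W.append(w2t(onz(c,p[k]+.125*n,z)))
    W=np.array(W); f=cv2.fitLine((W*1000).astype(np.float32),cv2.DIST_HUBER,0,.1,.01).ravel(); return f
S,T=cam('scene'),cam('top')
for c,n in((S,'S'),(T,'T')):
    for nm,A,B,z in(('right rim',(-.1,-.085),(.1,-.085),.04),('far rim',(.105,-.08),(.105,.0),.04),('near rim',(-.105,-.08),(-.105,.08),.04)):
        f=run(c,A,B,z,0); print(n,nm,'dir',np.degrees(np.arctan(f[1]/f[0] if abs(f[0])>abs(f[1]) else -f[0]/f[1])).round(2),'deg; at',f[2:].round(1))
E
```

```text
S right rim dir -1.32 deg; at [  7.5 -83.8]
S far rim dir -2.21 deg; at [114.9 -36.7]
S near rim dir 0.55 deg; at [-101.7   -5.1]
T right rim dir 0.6 deg; at [ -1.8 -90.9]
T far rim dir -1.93 deg; at [ 97.8 -39.9]
T near rim dir 7.8 deg; at [-113.5    6.6]
```

```bash
python3 - <<'E'
from rot import *
o=manip.get_obs(); R=toolR((0,0,-1),(C_,S_,0)); print(turn(R).round(3),'to above',((np.r_[t2w(0,-.13),.02]-o['position'])*1000).round(), np.round(o['joint_pos'],2))
E
```

```text
[-0.447  0.105  0.258] to above [  18.  316. -231.] [ 0.38  0.64  0.67  1.19 -0.75  1.71  0.62]
```

Request:
step_arm(
  moves=[
    [0, 0, -5, 30, 0, 0, 0],
    [0.5, 0, 0, 55, -0.08, 0.02, 0.05],
    [1, 2, 40, 55, -0.16, 0.04, 0.09],
    [1, 4, 85, 50, -0.25, 0.06, 0.14],
    [1, 7, 130, 40, -0.34, 0.08, 0.19],
    [1, 10, 175, 20, -0.447, 0.105, 0.258],
    [1, 13, 220, -10, -0.447, 0.105, 0.258],
    [1, 15, 260, -40, -0.447, 0.105, 0.258],
    [1, 17, 295, -75, -0.447, 0.105, 0.258],
    [1, 18, 314, -110, -0.447, 0.105, 0.258],
  ],
)

```text
clock: 32.3
position: [0.5577, -0.0795, 0.1403]
ee_rot: [0.745, 0.667, 0.001, -0.0]
ft_force: [0.2, 0.5, 0.0]
grip_width: -0.003
grasp_force: 0.0
```

```bash
python3 - <<'E'
from rot import *
o=manip.get_obs(); R=toolR((0,0,-1),(C_,S_,0)); print(turn(R).round(3),((np.r_[t2w(0,-.13),.02]-o['position'])*1000).round(), w2t(o['position']), o['position'])
E
python3 st2.py; python3 -c "
from look2 import *
report('top')"
```

```text
[-0.001  0.001 -0.005] [   0.   -2. -120.] [-0.0004647  -0.12804004] [ 0.55770648 -0.07947944  0.14029563]
top [[387.0, 180.8000030517578], [429.1000061035156, 179.10000610351562]] 215
scene [[193.6999969482422, 201.5], [230.39999389648438, 252.1999969482422]] 413
dir [-0.19  -0.47   0.862] lean 30.5
axis at z=.01 [ 0.5904 -0.2764  0.01  ]
top
```

Stick is untouched. I descend beside the right wall and press gently.

Request:
step_arm(
  moves=[
    [1, 0, -3, -40, 0, 0, 0],
    [1, 0, -3, -80, 0, 0, 0],
    [1, 0, -3, -115, 0, 0, 0],
    [1, 0, -3, -120, 0, 0, 0],
    [1, 2, 12, -120, 0, 0, 0],
    [1, 3, 22, -120, 0, 0, 0],
    [1, 3, 27, -120, 0, 0, 0],
    [1, 3, 30, -120, 0, 0, 0],
    [1, 3, 30, -120, 0, 0, 0],
  ],
)

```text
clock: 33.35
position: [0.5614, -0.0533, 0.0228]
ee_rot: [0.746, 0.666, 0.001, 0.001]
ft_force: [-0.5, -0.5, 0.1]
grip_width: -0.001
grasp_force: 0.0
```

Request:
step_arm(
  moves=[
    [1, 0, 3, 0, 0, 0, 0],
    [1, 1, 5, 0, 0, 0, 0],
    [1, 1, 7, 0, 0, 0, 0],
    [1, 1, 7, 0, 0, 0, 0],
  ],
)

```text
clock: 33.75
position: [0.5619, -0.047, 0.0219]
ee_rot: [0.747, 0.665, 0.0, 0.0]
ft_force: [-0.8, 0.3, -0.3]
grip_width: -0.004
grasp_force: 0.0
```

Request:
step_arm(
  moves=[
    [1, 0, 2, 0, 0, 0, 0],
    [1, 0, 4, 0, 0, 0, 0],
    [1, 0, 4, 0, 0, 0, 0],
  ],
)

```text
clock: 34.05
position: [0.5613, -0.0463, 0.0219]
ee_rot: [0.748, 0.664, -0.001, 0.001]
ft_force: [-2.7, -9.6, 1.7]
grip_width: -0.002
grasp_force: 4.9
```

Request:
step_arm(
  moves=[
    [1, 0, 2, 0, 0, 0, 0],
    [1, 0, 4, 0, 0, 0, 0],
    [1, 0, 4, 0, 0, 0, 0],
  ],
)

```text
clock: 34.35
position: [0.5611, -0.0462, 0.022]
ee_rot: [0.749, 0.663, -0.002, 0.003]
ft_force: [-1.1, -21.0, 1.0]
grip_width: -0.001
grasp_force: 10.5
```

Request:
step_arm(
  moves=[
    [1, -1, -12, 0, 0, 0, 0],
    [1, -3, -30, 5, 0, 0, 0],
    [1, -4, -40, 50, 0, 0, 0],
    [1, -4, -40, 100, 0, 0, 0],
    [1, -40, -60, 140, 0, 0, 0],
    [1, -80, -90, 180, 0, 0, 0],
    [1, -100, -120, 200, 0, 0, 0],
    [1, -100, -140, 200, 0, 0, 0],
    [1, -100, -140, 200, 0, 0, 0],
  ],
)

```text
clock: 35.25
position: [0.461, -0.1829, 0.2238]
ee_rot: [0.749, 0.663, 0.002, 0.001]
ft_force: [0.5, 0.1, 0.3]
grip_width: 0.001
grasp_force: 0.0
```

```bash
python3 st2.py; python3 -c "
from look2 import *
print(manip.get_obs()['position']); report('top'); report('scene',120); report('scene')"
```

```text
top [[401.8999938964844, 180.10000610351562], [429.1000061035156, 179.3000030517578]] 130
scene [[193.6999969482422, 201.5], [230.39999389648438, 252.1999969482422]] 415
dir [-0.196 -0.475  0.858] lean 30.9
axis at z=.01 [ 0.5913 -0.2754  0.01  ]
[ 0.46184471 -0.17903912  0.22203454]
top
   c (71, 25) x 59 84 y 17 34 a 249 fill 0.42
   c (15, 24) x 2 28 y 17 35 a 261 fill 0.46
   c (-34, -64) x -48 -21 y -76 -51 a 600 fill 0.72
   c (-49, -14) x -89 -12 y -31 2 a 1646 fill 0.36
   c (-82, -59) x -96 -67 y -73 -45 a 701 fill 0.74
scene
   c (-27, -17) x -43 -11 y -31 -6 a 606 fill 0.73
   c (-32, -65) x -45 -19 y -77 -52 a 590 fill 0.77
   c (-65, -16) x -81 -49 y -26 -7 a 380 fill 0.5
   c (-78, -59) x -90 -65 y -71 -46 a 551 fill 0.79
scene
   c (76, 45) x 59 90 y 15 75 a 1511 fill 0.52
   c (40, 47) x 31 52 y 17 73 a 793 fill 0.32
   c (-40, -12) x -84 4 y -31 7 a 2439 fill 0.4
   c (-48, -61) x -93 -2 y -78 -44 a 2167 fill 0.32
```

```bash
python3 -c "
from workcell import manip
print(manip.hand_in())"
```

```text
the job is handed in; nothing more can be done
None
```

I handed in the job at about 35 s on the clock; the hand-in gave no verdict. By camera and force checks, the tray is flush against both bars, two round beads are right and two left, two square beads are left and two right, and the stick is back in the pot, foot down, leaning about 31 degrees.

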